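# Close the sample case and the swab box for the courier

### The job

Close both aluminium containers, each with its own lid from the draining stand: the square lid seated flat on the swab box, the oblong one on the sample case with its back edge tucked under the case's two rear hooks. Then latch the sample case: flip the wire claw over the keeper on the lid and swing the lever all the way down. Leave the other things on the table where they are.

Things in the scene. Friction and masses are not known exactly. Their poses are not given: they have to be found in the camera images.
- sample_case: Fixed oblong aluminium transport case, open on top, blood tubes standing inside (tops 13 mm or more below the rim). Origin: centre of its underside; x to its back, y left, z up; latch on the front (-x) face, two steel hooks at the back. 100 mm deep (x), 150 wide (y), rim 110 above the origin, walls 4
- case_mouth (a point): Centre of the sample case's mouth, at rim height (110 mm above the case's origin); axes as the case. The case lid's origin belongs here, axes parallel
- rear_hooks (a point): Midway between the case's rear hooks (each 30 mm wide, 42 mm to either side), at the lips' front edge and underside: 46.5 mm behind the case's middle, 6.5 mm above the rim; lips 3 mm thick, uprights 6 mm further back. The lid's back edge (4 mm thick) reaches 3.5 mm under the lips, so it slides in first, just over the rim, with the lid's front held up 10 to 15 degrees; then the front is lowered
- case_lid: The sample case's lid, loose, 0.24 to 0.39 kg: plate 100 mm deep (x), 150 wide (y), 4 thick. Origin: centre of the plate's underside; z out of the top, x to the back edge, keeper on the -x edge. A round bead below reaches 8 mm down, 2 mm play inside the case walls. Starts on one place of the stand, handle up, keeper edge lowest, its z leaning 30 degrees from vertical to the stand's front
- case_lid_grip (a point): Centre of the case lid's handle bar: bar along the lid's y, 80 mm long (55 mm free between the feet), 12 x 12 mm in section, its middle 28 mm above the plate's underside (18 mm free under the bar)
- keeper_seat (a point): Where the middle of the claw's bar sits when hooked: in the groove of the case lid's keeper, 57.5 mm in front (-x) of the lid's origin, 3 mm above it. The groove is 28 mm long (y), 8.5 mm wide, its floor level with the plate's underside; behind it stands a back plate 15 mm high, in front a lip 5 mm high and 2.5 mm thick, whose outer face is 64 mm in front of the lid's origin
- swab_box: Fixed lower, square aluminium box with a stack of swabs in it, open on top, 100 mm deep (x), 100 wide (y), rim 70 above the origin, walls 4, no hooks, no latch. Origin: centre of its underside; z up
- swab_mouth (a point): Centre of the swab box's mouth, at rim height; axes as the box. The swab lid's origin belongs here, its sides square with the box
- swab_lid: The swab box's lid, loose, 0.17 to 0.29 kg: like the case lid but square, 100 x 100 mm, and without keeper: plate 4 mm thick, round bead 8 mm down below with 2 mm play inside the walls, same handle. Origin: centre of the plate's underside, z out of the top. Starts on the other place of the stand, leaning the same way
- swab_lid_grip (a point): Centre of the swab lid's handle bar (bar along the lid's y, 80 mm long, 55 mm free, 12 x 12 mm, 28 mm above the plate's underside, 18 mm free under it)
- lid_stand: Fixed steel draining stand, 290 mm wide (y), 105 deep (x), its face sloping up 30 degrees to its back (+x). Origin: on the table, near the middle of its footprint. The lids lie side by side on the slope, about 68 mm to either side of the middle, each stopped at its lower edge by two tabs that stand 2.5 mm above the plate's top
- latch_lever (a joint): Angle of the latch lever (rad): 0 = fully down along the case's front (latched), pi/2 = level, straight out to the front; limit 1.8. Starts at 1.6 to 1.75 and stays where it is left: about 2 N at the tip moves it; with the claw hooked it takes a few newtons more until it is over centre, at about 0.3
- lever_pin (a point): The lever's hinge: axis along the case's y, 14 mm in front of the case's front face and 70 mm above the case's origin. The lever is a steel plate 28 mm wide, 3 mm thick, reaching 56 mm from the hinge
- lever_tip (a point): Middle of the lever's free end, 54 mm from the hinge
- latch_claw (a joint): Angle of the claw against the lever (rad): 0 as when latched, growing as it swings out from the case; limits -0.3 and 2.3. It swings freely; at the start it leans 30 to 40 degrees out, on its stop. Tipped past upright towards the case while the lever is out, it falls over the keeper's lip against the back plate; lowering the lever draws its bar into the groove
- claw_bar (a point): Middle of the claw's bar. The claw is a wire loop 43 mm wide (along the case's y): two side wires, 5 mm thick, on a pin of the lever 13 mm from the lever's hinge (straight in front of the hinge when the lever is at 1.75, 0.17 rad short of the lever's own direction), and a cross bar 6 mm thick, 56 mm from that pin, that goes over the keeper
- rolled_tourniquet: Rolled blue tourniquet, 62 x 46 x 24 mm, lying on the table: bystander. Origin: centre of its underside
- marker_pen: Black marker pen, 126 mm long, lying: bystander. Origin: centre of its underside
- ointment_bottle: Small white bottle, 30 mm across, 55 mm high, standing: bystander. Origin: centre of its underside
- needle_cap: Teal needle guard, 34 mm long, lying: bystander. Origin: centre of its underside
- pinch_clamp: Blue pinch clamp, 30 mm long, lying: bystander. Origin: centre of its underside
- loose_tube: Unused sample tube, 80 mm long, lying: bystander. Origin: foot end of the tube
Things that resemble listed ones, but are neither listed nor needed, are in the scene too. What is shaped like the case_lid but orange is not meant.

How it is judged:
By the outcome, as a careful person would: the job done as asked, in the order asked, and still so for the second after the job is handed in, with the robot touching nothing.
It also fails if it takes over 69 s, if anything falls off the work surface, if the arm or the gripper's body presses on something with over 40 N, if the wrist force passes 120 N, or if a joint passes its speed limit or range.

### The arm

A 6-joint arm with a two-finger parallel gripper is mounted at the origin on a cart in front of the work surface, level with it; the furniture and walls round the work are solid. World frame = base frame: x ahead of the robot, y to its left, z up, the work surface at z = 0. Lengths are in m, angles in rad, forces in N, time in s.
With the tool pointing down it reaches from about 0.275 to 0.75 m from the base axis. Payload 10.2 kg.
Tool frame: the origin (TCP) lies midway between the tips of the shut fingers; the grasp point (between the pads) lies 19 mm behind it (pinch_z is the distance from the TCP to the grasp point, in m); x points along the fingers, y is the direction in which the jaws open and shut, and the axes are right-handed (so a half turn about x gives the same grasp; the last joint's range is limited). The gripper opens to 88 mm and grips with 3 to 60 N. Pads are 18 mm wide; open, the fingers measure 123 mm over their backs; the gripper's body (75 mm by 187 mm) begins 45 mm behind the grasp point.
Start: joints at [0.936, 0.313, 1.498, -0, 1.331, -0.223], TCP at [0.21, 0.481, 0.239] pointing down, gripper open.
Joint ranges: [-2.94, 2.94], [-0.97, 2.17], [0.19, 2.56], [-1.23, 4.37], [0.02, 3.11], [-2.88, 2.88]. Speed limits (rad/s): [2.39, 2.39, 3.01, 3.14, 3.14, 3.14].

### API

Orientations are given as a rotation vector (axis times angle).
In Python, from bench import * gives the robot as it stands.
- The arm moves only by the tool step_arm, never from a script. Its argument "deltas" is a list of rows, each a list of 7 numbers: the turn, a rotation vector about the world's x, y, z in rad, then the shift along the world's x, y, z in m, then the opening, from 0 (shut) to 1 (fully open). In form: [[wx, wy, wz, x, y, z, hand], ...]. A call has 1 to 20 rows; each row is the pose to reach, as a shift and turn from the pose commanded when the call began; what a row does not reach only later rows make up. A row lasts 1/12 s, in which the tool goes at most 41.7 mm and 7.16 degrees, less where a joint would pass 70% of its speed; a pose out of reach is approached as far as the arm can. A call with a gripper value outside its range is refused whole. The fingers move at their own pace and stop on an object; "grip_force" is the grip in N (left out, the last holds). Time passes only in rows, so rows that repeat a pose let the fingers close. It gives the time, the measured TCP pose, the force and the opening at its end, in the units of the state.
- read_state(): the state, without advancing time (a new reading comes with each control period).
- get_image(name): name is "scene" or "top"; returns the picture (420x560x3 uint8, red, green, blue); there is no depth.
- camera_info(name): a dict with "K" (3x3 intrinsics, pixels), "k1" (the pictures are not rectified: a ray, as slopes to the right and down, at radius r is drawn at 1 + k1 r^2 times it, then the intrinsics apply), "pose" (4x4, takes a point from camera to world coordinates). Camera axes: x right, y down, z forward; pixel columns grow to the right and rows downward; lengths in m; the calibration is good to about 2 mm. A picture is of the moment at which its call begins. camera_info takes no time and is no camera call.
- sign_off(): hands the job in, once; it reports no verdict.
The state is a dict: "time": time; "qpos": joint angles; "qd": joint speeds; "joint_torque": joint torques, N m; "tool_pos": TCP position; "tcp_rot": TCP orientation; "contact_force": force on the tool from outside, world axes, zero at the start; "torque": the same for the moment, N m; "opening": opening from 0.0 (shut) to 1.0 (fully open).
Only numpy, scipy, OpenCV 4.12 (cv2) and the standard library are available. Lean on these libraries where they do the work, as an engineer would, in place of code of your own. Each camera call takes 0.05 s, during which the arm holds its last target.

## Working session

There is one attempt and no reset: what is moved stays moved. The work goes in short steps, Python scripts to look and compute and a tool call to move; the robot and the scene stay as the last step left them, time stands still between calls to the robot, and variables do not carry over. Pictures are saved under pics/ and viewed, and the job is handed in when it is done.

Besides the shell and the picture viewer there is one more tool, called after ">>>" by a JSON object that holds its "fn" and its "kwargs". step_arm: Moves the arm, as the interface text tells. Its arguments: {"type":"object","properties":{"deltas":{"type":"array"},"grip_force":{"type":"number"}},"required":["deltas"]}

```bash
mkdir -p pics; ls
python3 - <<'E'
from bench import *
import cv2
print(read_state())
for n in ("scene","top"):
    im=get_image(n); cv2.imwrite(f"pics/{n}0.png",im[:,:,::-1]); print(n,camera_info(n))
E
```

```text
pics
{'time': 0.0, 'qpos': array([ 9.35596691e-01,  3.13417586e-01,  1.49840563e+00,  3.26341117e-05,
        1.33098788e+00, -2.23408285e-01]), 'qd': array([ 2.74704985e-04, -4.67587808e-04, -1.33032590e-04, -1.65356424e-03,
       -1.48426569e-05, -1.05389130e-03]), 'joint_torque': array([-4.93477619e-04, -4.02216411e+01, -2.52262813e+01,  6.94234064e-02,
        3.53467267e-02, -1.39332851e-04]), 'tool_pos': array([0.20999841, 0.48091754, 0.23818949]), 'tcp_rot': array([ 0.32217135,  1.54709123, -0.32390099]), 'contact_force': array([ 0.70258365, -0.42791516,  0.03263746]), 'torque': array([-0.01026281, -0.02766483, -0.02373958]), 'opening': 0.9980809814902022}
scene {'K': array([[445.266416  ,   0.        , 279.01824813],
       [  0.        , 445.266416  , 212.13744265],
       [  0.        ,   0.        ,   1.        ]]), 'k1': -0.030414619855728638, 'pose': array([[ 0.88280097, -0.34952021,  0.31384402,  0.1749073 ],
       [-0.46953674, -0.67656046,  0.56727523, -0.68549205],
       [ 0.0140603 , -0.64815242, -0.76138082,  1.09565243],
       [ 0.        ,  0.        ,  0.        ,  1.        ]])}
top {'K': array([[485.1305955 ,   0.        , 277.27165115],
       [  0.        , 485.1305955 , 214.08304665],
       [  0.        ,   0.        ,   1.        ]]), 'k1': 0.003387856308128662, 'pose': array([[ 0.00417193, -0.99522712,  0.09749652,  0.41009232],
       [-0.99996108, -0.00490991, -0.00733065,  0.07561933],
       [ 0.00777436, -0.09746215, -0.99520887,  1.59738792],
       [ 0.        ,  0.        ,  0.        ,  1.        ]])}
```

View pics/scene0.png

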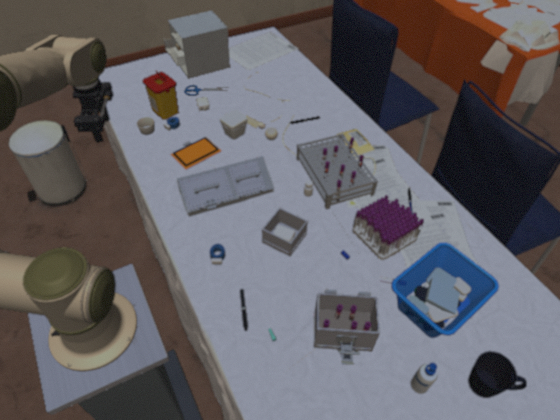

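View pics/top0.png

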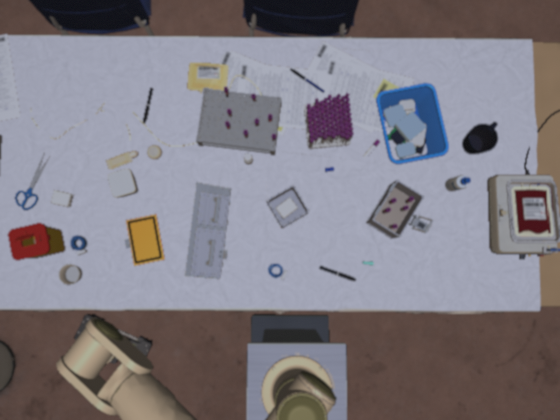

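The top view shows the stand at about (208,231), the swab box at (287,207), and the sample case at (395,209) with its latch at (422,225). Next I'll make enlarged crops.

```bash
cat > h.py <<'E'
import numpy as np, cv2
from bench import *
def crop(im,x0,y0,x1,y1,s,name):
    c=cv2.resize(im[y0:y1,x0:x1],None,fx=s,fy=s,interpolation=cv2.INTER_CUBIC)
    c=np.ascontiguousarray(c)
    for x in range((x0//10+1)*10,x1,10):
        cv2.line(c,(int((x-x0+.5)*s),0),(int((x-x0+.5)*s),6 if x%50 else 14),(0,255,0),1)
        if x%20==0: cv2.putText(c,str(x),(int((x-x0+.5)*s)-10,16),0,.35,(0,255,0),1)
    for y in range((y0//10+1)*10,y1,10):
        cv2.line(c,(0,int((y-y0+.5)*s)),(6,int((y-y0+.5)*s)),(0,255,0),1)
        cv2.putText(c,str(y),(8,int((y-y0+.5)*s)+4),0,.35,(0,255,0),1)
    cv2.imwrite(name,c)
CI={n:camera_info(n) for n in("scene","top")}
def ray(n,u,v):
    c=CI[n];K=c["K"];xd=(u-K[0,2])/K[0,0];yd=(v-K[1,2])/K[1,1]
    x,y=xd,yd
    for _ in range(20):
        f=1+c["k1"]*(x*x+y*y);x,y=xd/f,yd/f
    d=c["pose"][:3,:3]@np.array([x,y,1.]);return c["pose"][:3,3],d/np.linalg.norm(d)
def onz(n,uv,z):
    o,d=ray(n,*uv);return o+d*(z-o[2])/d[2]
def tri(uvs,uvt):
    o1,d1=ray("scene",*uvs);o2,d2=ray("top",*uvt)
    A=np.stack([d1,-d2],1);t=np.linalg.lstsq(A,o2-o1,rcond=None)[0]
    p,q=o1+t[0]*d1,o2+t[1]*d2
    return (p+q)/2,np.linalg.norm(p-q)
def proj(n,P):
    c=CI[n];p=c["pose"][:3,:3].T@(np.asarray(P)-c["pose"][:3,3]);x,y=p[0]/p[2],p[1]/p[2];f=1+c["k1"]*(x*x+y*y)
    return np.array([c["K"][0,0]*x*f+c["K"][0,2],c["K"][1,1]*y*f+c["K"][1,2]])
E
python3 - <<'E'
import cv2
from h import crop
s=cv2.imread("pics/scene0.png");t=cv2.imread("pics/top0.png")
crop(s,170,150,280,215,7,"pics/s_stand.png")
crop(s,255,200,390,370,3.5,"pics/s_cases.png")
crop(t,180,175,240,285,5.4,"pics/t_stand.png")
crop(t,255,170,445,250,4.2,"pics/t_cases.png")
E
```

```text
(no output)
```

View pics/s_stand.png

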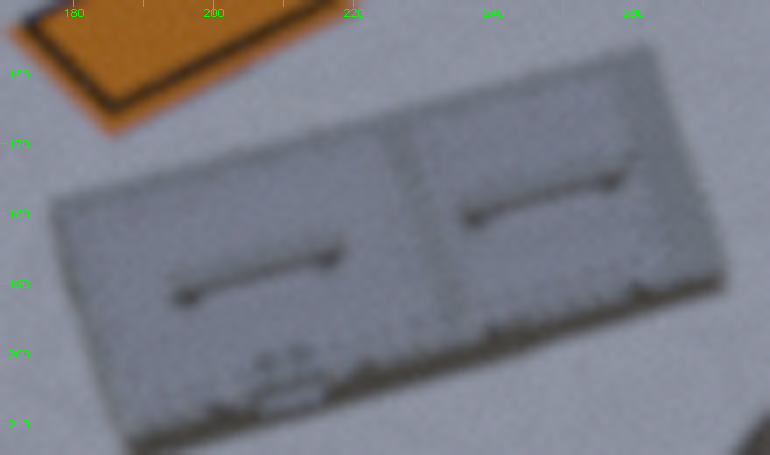

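View pics/s_cases.png

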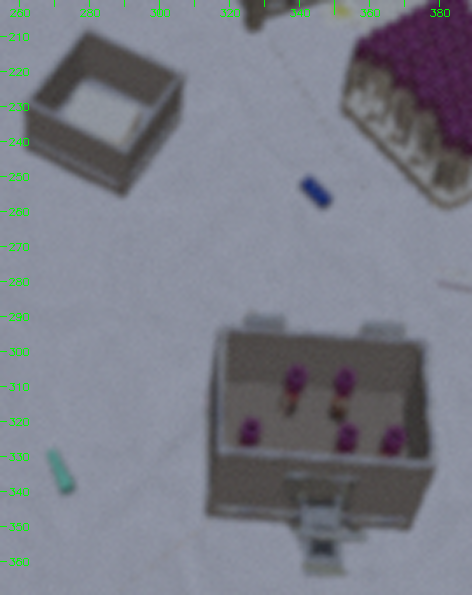

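View pics/t_stand.png

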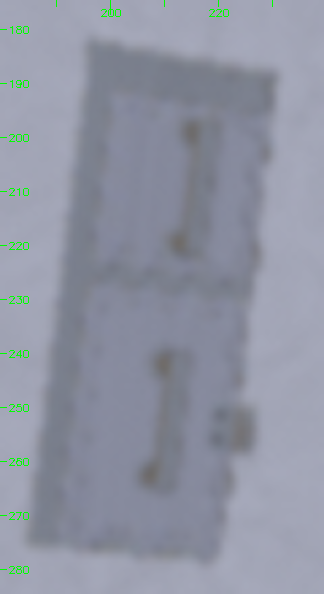

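View pics/t_cases.png

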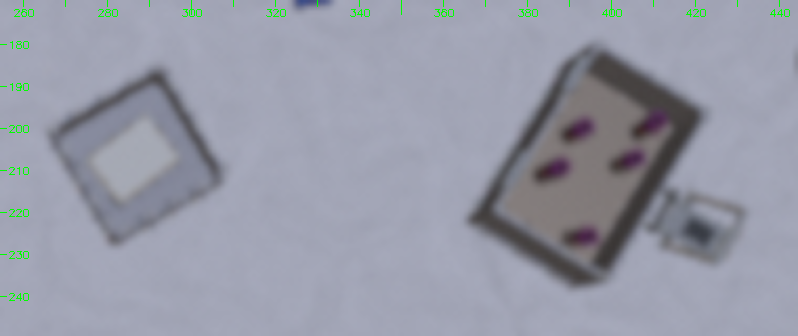

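Run:
```python
from h import *
for n in ("scene","top"):
    a=np.mean([get_image(n).astype(float) for _ in range(5)],0)[:,:,::-1]
    np.save(f"{n}.npy",a)
    im=np.clip((a-60)*1.5,0,255).astype(np.uint8); cv2.imwrite(f"pics/{n}_avg.png",im)
    if n=="top":
        crop(im,358,174,440,244,9,"pics/tc.png"); crop(im,258,180,316,234,11,"pics/tb.png")
    else:
        crop(im,308,282,388,366,7,"pics/sc.png"); crop(im,256,204,314,258,11,"pics/sb.png")
```

```text
(no output)
```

View pics/tc.png

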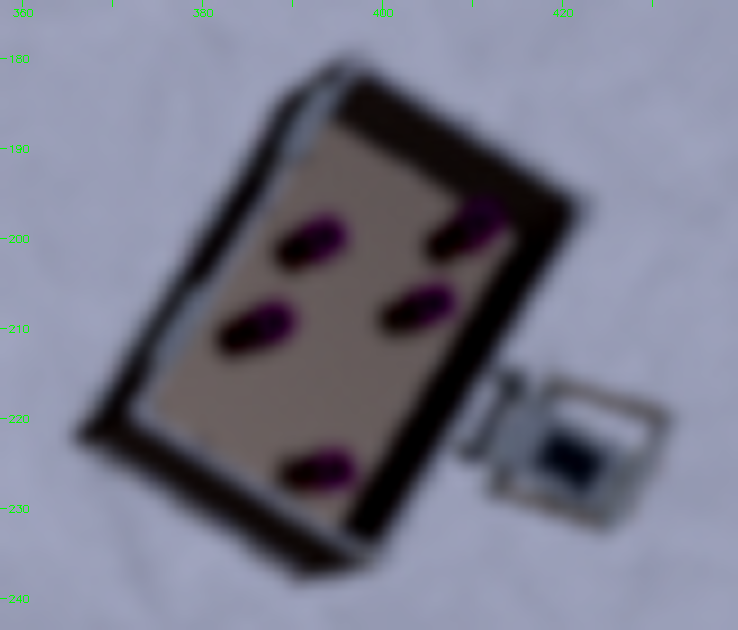

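View pics/tb.png

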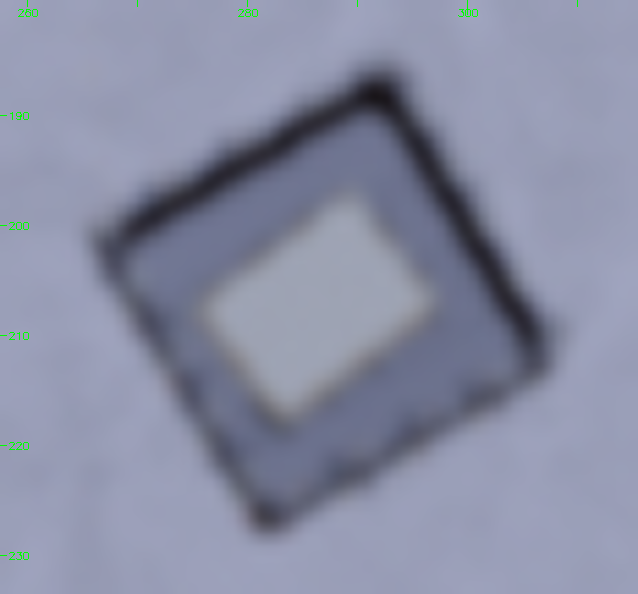

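View pics/sc.png

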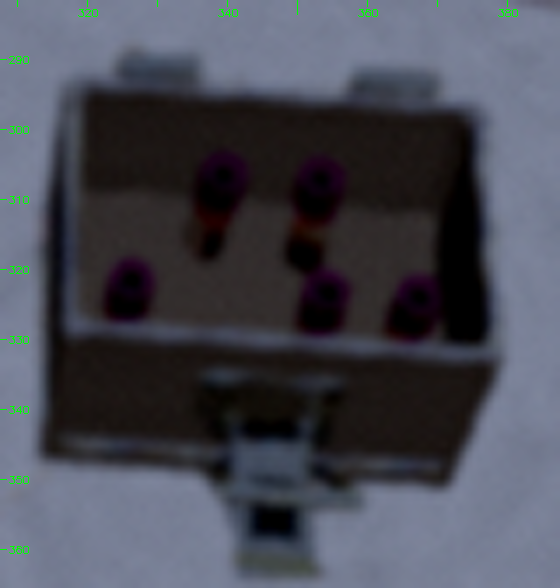

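View pics/sb.png

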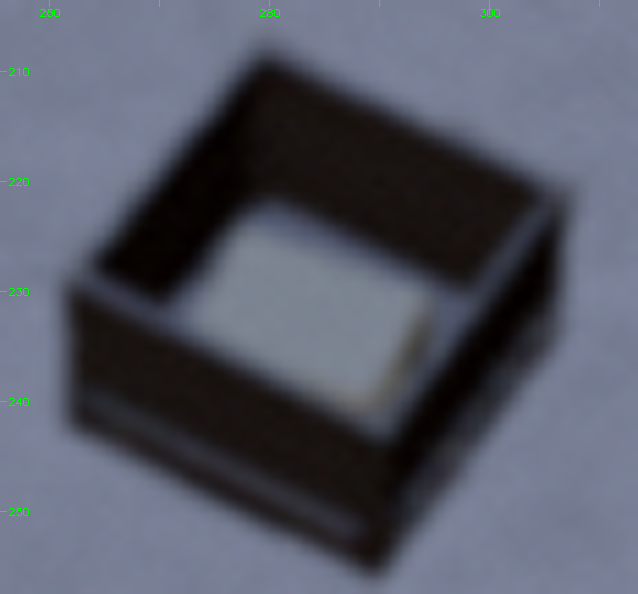

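```bash
cat > ed.py <<'E'
from h import *
from scipy.ndimage import map_coordinates,gaussian_filter
def edge(img,p0,p1,pol,w=3.0,trim=.12):
    """pol=+1: brighter on the left-hand normal side n=(-dy,dx)... returns fitted pts"""
    g=gaussian_filter(img.mean(2),0.6)
    p0,p1=np.array(p0,float),np.array(p1,float);d=p1-p0;L=np.linalg.norm(d);d/=L;n=np.array([-d[1],d[0]])
    s=np.linspace(trim*L,(1-trim)*L,int(L*2));t=np.arange(-w,w+.01,.1);pts=[]
    for a in s:
        q=p0+a*d+t[:,None]*n
        v=map_coordinates(g,[q[:,1],q[:,0]],order=3)
        gr=np.gradient(v)*pol
        k=gr.argmax()
        if 0<k<len(t)-1: pts.append((a,t[k],gr[k]))
    pts=np.array(pts);m=np.ones(len(pts),bool)
    for _ in range(6):
        c=np.polyfit(pts[m,0],pts[m,1],1);r=pts[:,1]-np.polyval(c,pts[:,0]);m=abs(r)<max(.3,1.5*np.std(r[m]))
    e=[p0+a*d+np.polyval(c,a)*n for a in(0,L)]
    return e,np.std(r[m]),m.sum(),len(pts),pts[m,2].mean()*10
E
python3 - <<'E'
from ed import *
T=np.load("top.npy");S=np.load("scene.npy")
# normal n=(-dy,dx): p0->p1 going right => n points down (image)
def rep(name,cam,im,p0,p1,pol,z):
    e,sd,m,N,g=edge(im,p0,p1,pol)
    a,b=[onz(cam,q,z) for q in e]; d=(b-a)[:2];yaw=np.degrees(np.arctan2(d[1],d[0]))
    mid=(a+b)/2
    nn=np.array([-d[1],d[0]])/np.linalg.norm(d)
    print(name,np.round(e,2).tolist(),"sd%.2f %d/%d g%.1f"%(sd,m,N,g),"yaw%.2f"%yaw,"off%.4f"%(nn@a[:2]),"a",np.round(a[:2],4),"b",np.round(b[:2],4))
z=.11
print("case")
rep("T front in",'top',T,(421,197.5),(398.5,235),-1,z)
rep("T right in",'top',T,(396.5,181.5),(421,197),-1,z)
rep("T left out",'top',T,(373,221.5),(398,236.5),-1,z)
rep("T left in",'top',T,(373,220),(397,235),+1,z)
rep("T back out",'top',T,(371,220),(395,182),+1,z)
rep("S front out",'scene',S,(317,330),(378,334),-1,z)
rep("S front in",'scene',S,(317,329),(378,332),1,z)
rep("S back in",'scene',S,(319,295.5),(375,298.5),-1,z)
rep("S right in",'scene',S,(376,299),(378,332),-1,z)
rep("S left in",'scene',S,(319,296),(318,328),-1,z)
rep("S left out",'scene',S,(317,296),(316.5,328),+1,z)
z=.07
print("box")
rep("T ne in",'top',T,(292,187),(307,213),-1,z)
rep("T nw in",'top',T,(268,202),(291,187),-1,z)
rep("T sw in",'top',T,(268,203),(281,227),-1,z)
rep("T se in",'top',T,(283,227),(306,213),-1,z)
rep("T sw ",'top',T,(268,203),(281,227),1,z)
rep("T se ",'top',T,(283,227),(306,213),1,z)
rep("S sw out",'scene',S,(263,231),(289,244),-1,z)
rep("S se out",'scene',S,(292,243),(306,222),-1,z)
rep("S se in",'scene',S,(290,243),(305,222),1,z)
rep("S nw in",'scene',S,(263,229),(279,209),1,z)
rep("S ne in",'scene',S,(280,208),(304,220),-1,z)
E
```

```text
case
T front in [[421.54, 197.82], [398.84, 235.21]] sd0.12 85/87 g33.4 yaw147.95 off0.0008 a [ 0.6086 -0.3819] b [ 0.4924 -0.3092]
T right in [[397.05, 180.63], [421.71, 195.88]] sd0.04 57/57 g31.6 yaw-122.10 off0.7240 a [ 0.6621 -0.3071] b [ 0.6147 -0.3826]
T left out [[373.35, 220.92], [398.03, 236.46]] sd0.07 58/58 g22.6 yaw-122.30 off0.5768 a [ 0.5361 -0.2314] b [ 0.4886 -0.3066]
T left in [[374.33, 217.87], [398.12, 233.21]] sd0.11 13/14 g15.2 yaw-122.95 off0.5854 a [ 0.5455 -0.2346] b [ 0.4986 -0.3071]
T back out [[370.11, 219.44], [395.37, 182.23]] sd0.17 60/89 g22.8 yaw-34.58 off0.1245 a [ 0.5406 -0.2215] b [ 0.657  -0.3017]
S front out [[317.05, 329.2], [378.03, 333.53]] sd0.09 122/122 g15.1 yaw-32.16 off-0.0071 a [ 0.4897 -0.3162] b [ 0.6124 -0.3933]
S front in [[317.12, 326.63], [378.06, 330.8]] sd0.13 122/122 g14.6 yaw-32.01 off-0.0019 a [ 0.4933 -0.3106] b [ 0.6166 -0.3877]
S back in [[319.08, 294.0], [375.03, 298.03]] sd0.14 68/112 g15.0 yaw-32.36 off0.0911 a [ 0.5437 -0.2367] b [ 0.6624 -0.3119]
S right in [[375.13, 299.05], [378.03, 332.0]] sd0.16 55/66 g29.3 yaw-121
[... 932 characters left out ...]
, [306.74, 214.22]] sd0.10 53/53 g17.8 yaw-59.91 off0.4699 a [0.517 0.045] b [ 0.5598 -0.0289]
S sw out [[263.29, 230.42], [289.81, 242.37]] sd0.16 57/58 g21.1 yaw-56.99 off0.4599 a [0.5239 0.0378] b [ 0.5718 -0.0358]
S se out [[291.36, 242.58], [306.53, 222.36]] sd0.14 50/50 g18.6 yaw30.24 off-0.3231 a [ 0.5754 -0.0385] b [0.6516 0.006 ]
S se in [[288.75, 242.11], [304.13, 221.38]] sd0.12 26/38 g8.3 yaw30.70 off-0.3197 a [ 0.5695 -0.0336] b [0.6471 0.0125]
S nw in [[265.22, 230.77], [281.11, 210.69]] sd0.07 26/26 g0.7 yaw31.06 off-0.2433 a [0.5283 0.0341] b [0.606  0.0809]
S ne in [[279.78, 208.43], [304.12, 219.76]] sd0.07 53/53 g24.5 yaw-59.14 off0.5673 a [0.6067 0.0907] b [0.6502 0.0179]
```

Run:
```python
from h import *
T=np.load("top.npy");S=np.load("scene.npy")
im=np.clip((T-80)*2.2,0,255).astype(np.uint8); crop(im,182,178,236,282,5.6,"pics/ts2.png")
crop(im,198,232,232,272,14,"pics/ts3.png")
im=np.clip((S-80)*2.4,0,255).astype(np.uint8); crop(im,174,154,278,216,7.5,"pics/ss2.png")
print(onz('top',(287.7,206.9),.07))
```

```text
[0.58275674 0.03141937 0.07      ]
```

View pics/ts2.png

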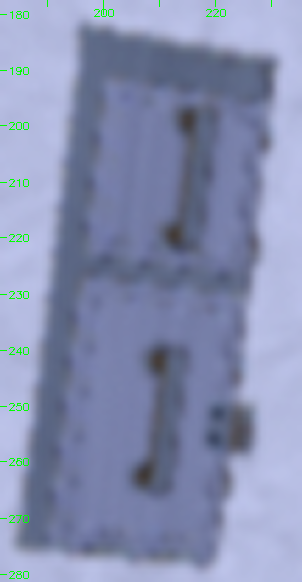

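View pics/ts3.png

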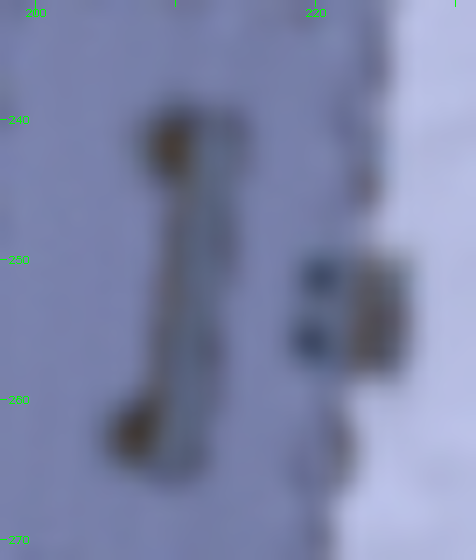

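View pics/ss2.png

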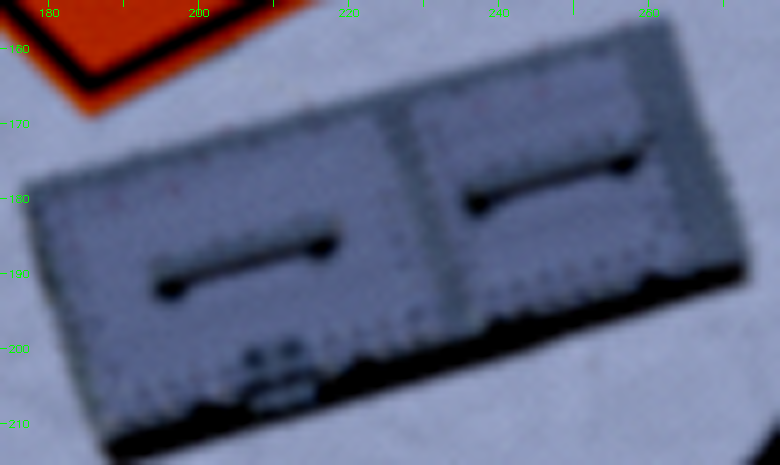

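Run:
```python
from ed import *
T=np.load("top.npy");S=np.load("scene.npy")
gT=gaussian_filter(T.mean(2),.5);gS=gaussian_filter(S.mean(2),.5)
def prof(g,c,d,R=7,half=5):
    d=np.array(d,float);d/=np.linalg.norm(d);n=np.array([-d[1],d[0]]);t=np.arange(-R,R+.1,.5)
    v=np.mean([map_coordinates(g,[c[1]+t*n[1]+a*d[1],c[0]+t*n[0]+a*d[0]],order=3) for a in np.linspace(-half,half,11)],0)
    print(c,n.round(2)," ".join("%.1f:%.0f"%x for x in zip(t,v)))
prof(gT,(211.7,252.3),(-3.5,24.5));prof(gT,(217.2,209.2),(-3.5,24.5))
prof(gS,(206,186.2),(24,-6.5));prof(gS,(248.2,176.6),(24,-6.5))
for s,t in[((206,186.2),(211.7,252.3)),((248.2,176.6),(217.2,209.2))]: print(tri(s,t))
```

```text
(211.7, 252.3) [-0.99 -0.14] -7.0:135 -6.5:139 -6.0:141 -5.5:143 -5.0:143 -4.5:143 -4.0:143 -3.5:142 -3.0:139 -2.5:136 -2.0:132 -1.5:130 -1.0:128 -0.5:127 0.0:127 0.5:126 1.0:125 1.5:125 2.0:125 2.5:128 3.0:132 3.5:136 4.0:140 4.5:142 5.0:143 5.5:144 6.0:144 6.5:144 7.0:144
(217.2, 209.2) [-0.99 -0.14] -7.0:141 -6.5:143 -6.0:143 -5.5:144 -5.0:144 -4.5:143 -4.0:143 -3.5:141 -3.0:139 -2.5:136 -2.0:133 -1.5:130 -1.0:128 -0.5:127 0.0:127 0.5:127 1.0:126 1.5:125 2.0:125 2.5:126 3.0:129 3.5:133 4.0:136 4.5:139 5.0:140 5.5:141 6.0:142 6.5:142 7.0:142
(206, 186.2) [0.26 0.97] -7.0:126 -6.5:126 -6.0:126 -5.5:126 -5.0:126 -4.5:126 -4.0:126 -3.5:126 -3.0:125 -2.5:124 -2.0:123 -1.5:120 -1.0:118 -0.5:115 0.0:113 0.5:110 1.0:106 1.5:101 2.0:98 2.5:98 3.0:102 3.5:109 4.0:116 4.5:122 5.0:125 5.5:126 6.0:125 6.5:125 7.0:124
(248.2, 176.6) [0.26 0.97] -7.0:124 -6.5:124 -6.0:124 -5.5:124 -5.0:123 -4.5:122 -4.0:121 -3.5:119 -3.0:118 -2.5:116 -2.0:114 -1.5:111 -1.0:107 -0.5:103 0.0:99 0.5:97 1.0:100 1.5:106 2.0:114 2.5:120 3.0:123 3.5:124 4.0:124 4.5:124 5.0:123 5.5:123 6.0:122 6.5:122 7.0:123
(array([0.43839962, 0.26760621, 0.08398568]), np.float64(0.0007537205938127225))
(array([0.57556748, 0.25308369, 0.07614364]), np.float64(0.004058234314394517))
```

Run:
```python
from ed import *
T=np.load("top.npy");S=np.load("scene.npy")
sT=np.array([-.99,-.14]);sS=np.array([.26,.97])
res={}
for nm,s,t in[("case",np.array((206,186.2))+1.1*sS,np.array((211.7,252.3))+.4*sT),("swab",np.array((248.2,176.6))-.6*sS,np.array((217.2,209.2))+.55*sT)]:
    print(nm,s,t,tri(s,t)); res[nm]=tri(s,t)[0]
# direction of the bars / stand edges in world
def ln(name,cam,im,p0,p1,pol,z,z1=None):
    e,sd,m,N,g=edge(im,p0,p1,pol);a=onz(cam,e[0],z);b=onz(cam,e[1],z if z1 is None else z1);d=b-a
    print(name,np.round(e,1).tolist(),"sd%.2f %d/%d g%.1f"%(sd,m,N,g),"yaw %.2f"%np.degrees(np.arctan2(d[1],d[0])),a.round(4),b.round(4))
ln("T stand back",'top',T,(196,182),(185,275),1,.07)
ln("T stand front",'top',T,(230.5,189),(219,280),-1,.01)
ln("T bar case R",'top',T,(215,241),(212,264),-1,.09)
ln("T bar swab R",'top',T,(220.5,198),(217.5,221),-1,.09)
ln("S stand bottom",'scene',S,(190,213),(272,191),1,0)
ln("S bar case bot",'scene',S,(195,191.5),(217,186),1,.08)
ln("S bar swab bot",'scene',S,(237,181),(258,175),1,.08)
```

```text
case [206.286 187.267] [211.304 252.244] (array([0.43900544, 0.26965285, 0.07688692]), np.float64(0.0013921984658536188))
swab [248.044 176.018] [216.6555 209.123 ] (array([0.57573496, 0.25464284, 0.07731449]), np.float64(0.00418116019950466))
T stand back [[196.2, 182.0], [184.5, 274.9]] sd0.14 187/187 g13.8 yaw 174.06 [0.6609 0.3226 0.07  ] [0.3675 0.3531 0.07  ]
T stand front [[230.8, 189.0], [220.9, 280.2]] sd0.13 100/160 g13.5 yaw 174.63 [0.6479 0.2178 0.01  ] [0.3493 0.2459 0.01  ]
T bar case R [[215.1, 241.0], [213.0, 264.1]] sd0.17 37/43 g6.7 yaw 175.79 [0.4729 0.2569 0.09  ] [0.4015 0.2622 0.09  ]
T bar swab R [[221.0, 198.1], [218.0, 221.1]] sd0.14 37/46 g6.8 yaw 173.44 [0.6073 0.2409 0.09  ] [0.535  0.2492 0.09  ]
S stand bottom [[190.8, 216.1], [272.1, 191.3]] sd0.13 143/169 g28.5 yaw -4.69 [0.368  0.2457 0.    ] [0.649  0.2227 0.    ]
S bar case bot [[195.3, 192.8], [217.2, 187.0]] sd0.08 42/45 g14.0 yaw -6.79 [0.3998 0.2602 0.08  ] [0.4699 0.2519 0.08  ]
S bar swab bot [[237.1, 181.5], [258.2, 175.7]] sd0.11 40/43 g13.8 yaw -5.66 [0.5353 0.2452 0.08  ] [0.6064 0.2381 0.08  ]
```

```bash
cat > geo.py <<'E'
from h import *
from scipy.spatial.transform import Rotation as R
def frame(yaw,tilt=0):  # tilt about lid y raising back (+) 
    return R.from_euler('z',yaw,degrees=True)*R.from_euler('y',-tilt,degrees=True)
def box3(rot,o,lo,hi):
    P=[np.array([a,b,c]) for a in(lo[0],hi[0]) for b in(lo[1],hi[1]) for c in(lo[2],hi[2])]
    E=[(i,j) for i in range(8) for j in range(i) if bin(i^j).count('1')==1]
    W=[o+rot.apply(p) for p in P];return [(W[i],W[j]) for i,j in E]
def rect(rot,o,hx,hy,z=0):
    c=[o+rot.apply([a*hx,b*hy,z]) for a,b in((1,1),(1,-1),(-1,-1),(-1,1))];return[(c[i],c[(i+1)%4]) for i in range(4)]
def draw(im,n,segs,x0,y0,x1,y1,s,name,col=(0,0,255)):
    c=np.ascontiguousarray(cv2.resize(im[y0:y1,x0:x1],None,fx=s,fy=s,interpolation=cv2.INTER_CUBIC))
    for a,b in segs:
        p=[tuple(int(round(v)) for v in ((proj(n,q)-[x0,y0]+.5)*s)) for q in(a,b)]
        cv2.line(c,p[0],p[1],col,1,cv2.LINE_AA)
    cv2.imwrite(name,c)
CASE=np.array([.5772,-.3086,0]);CY=57.9
BOX=np.array([.5896,.0303,0]);BY=30.3
SY=84.0
GC=np.array([.4390,.2697,.0769]);GS=np.array([.5757,.2546,.0773])
E
python3 - <<'E'
from geo import *
rl=frame(SY,30)
segs=[]
for G,hy in((GC,.075),(GS,.05)):
    o=G-rl.apply([0,0,.028])
    print(o.round(4))
    segs+=rect(rl,o,.05,hy,.004)+box3(rl,G,[-.006,-.04,-.006],[.006,.04,.006])
o=GC-rl.apply([0,0,.028]);segs+=rect(rl,o+rl.apply([-.057,0,.005]),.007,.014)
rc=frame(CY);rb=frame(BY)
s2=rect(rc,CASE,.05,.075,.11)+rect(rc,CASE,.046,.071,.11)
for s in(-1,1): s2+=rect(rc,CASE+rc.apply([.0525-.0025,.042*s,.1195]),.0035,.015)
s2+=rect(rc,CASE,.05,.075,0)
s3=rect(rb,BOX,.05,.05,.07)+rect(rb,BOX,.046,.046,.07)+rect(rb,BOX,.05,.05,0)
for n in("scene","top"):
    im=np.clip((np.load(n+".npy")-60)*1.6,0,255).astype(np.uint8)
    if n=="top":
        draw(im,n,segs,180,178,238,284,5.5,"pics/o1.png");draw(im,n,s2,358,174,440,244,8,"pics/o2.png");draw(im,n,s3,258,180,316,234,10,"pics/o3.png")
    else:
        draw(im,n,segs,170,150,280,218,7,"pics/o4.png");draw(im,n,s2,308,282,388,366,7,"pics/o5.png");draw(im,n,s3,256,204,314,258,10,"pics/o6.png")
a=[cv2.imread(f"pics/o{i}.png") for i in range(1,7)]
def row(l):
    h=min(x.shape[0] for x in l);return np.hstack([cv2.resize(x,(int(x.shape[1]*h/x.shape[0]),h)) for x in l])
cv2.imwrite("pics/o_a.png",cv2.resize(row([a[0],a[3]]),(790,int(790*row([a[0],a[3]]).shape[0]/row([a[0],a[3]]).shape[1]))))
m=row([a[1],a[4]]);cv2.imwrite("pics/o_b.png",cv2.resize(m,(798,int(798*m.shape[0]/m.shape[1]))))
m=row([a[2],a[5]]);cv2.imwrite("pics/o_c.png",cv2.resize(m,(798,int(798*m.shape[0]/m.shape[1]))))
E
```

```text
[0.4405 0.2836 0.0527]
[0.5772 0.2685 0.0531]
```

View pics/o_a.png

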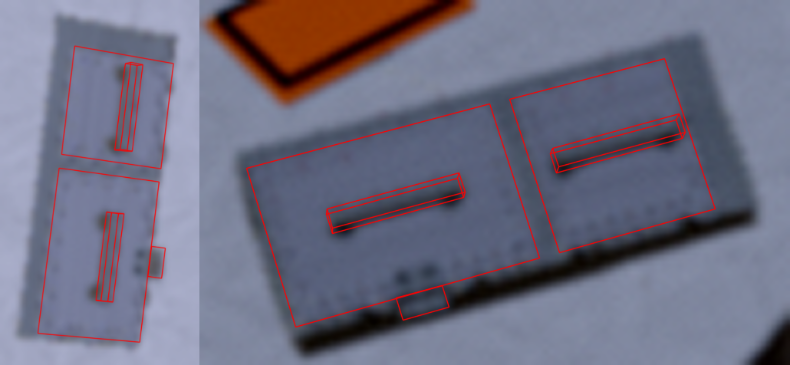

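View pics/o_b.png

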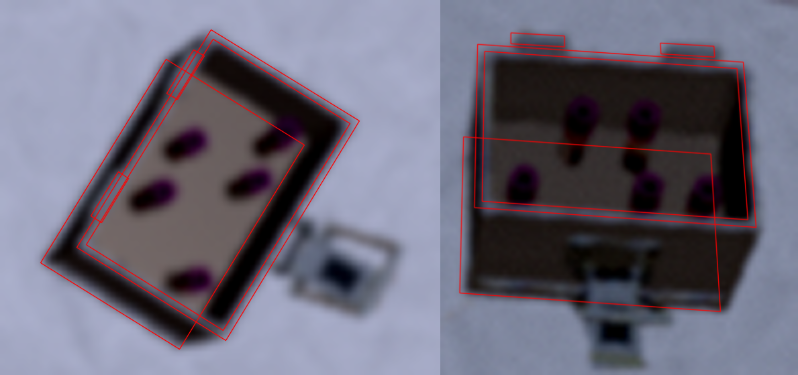

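View pics/o_c.png

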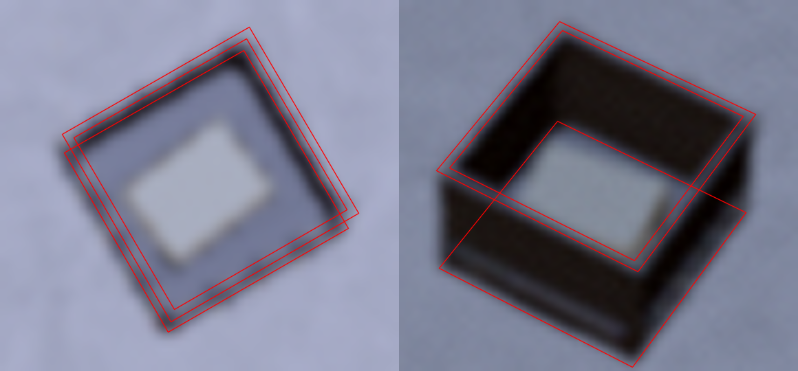

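Run:
```python
from geo import *
M=R.from_rotvec([ 0.32217135,  1.54709123, -0.32390099]).as_matrix();print(M.round(3), np.degrees(np.arctan2(M[1,1],M[0,1])))
rl=frame(SY,30).as_matrix()
for s in(1,-1):
    y=s*rl[:,0];x=-rl[:,2];N=np.stack([x,y,np.cross(x,y)],1)
    d=R.from_matrix(N)*R.from_matrix(M).inv();print(s,d.as_rotvec().round(4),np.degrees(d.magnitude()), R.from_matrix(N).as_rotvec())
    for G in(GC,GS): print((G+x*.019).round(4))
```

```text
[[-0.001  0.4    0.916]
 [-0.001  0.916 -0.4  ]
 [-1.    -0.001 -0.   ]] 66.40565870970049
1 [ 0.5093 -0.1348  0.2999] 34.73211177583102 [0.48832213 1.50290097 0.32855112]
[0.44   0.2791 0.0604]
[0.5767 0.264  0.0608]
-1 [ 0.1893  0.7183 -2.7462] 163.00251061794484 [-1.91443698 -0.40692614  1.86141413]
[0.44   0.2791 0.0604]
[0.5767 0.264  0.0608]
```

The candidates for the case lid are the grey lid with a keeper on the stand (top 208,252), the orange lid on the table (145,240, decoy) and the grey tray with tubes (240,120, not a lid). I choose the grey one. For the swab lid, it is the square grey lid on the stand (top 213,210). The crops above confirm both: the keeper shows at (224,254) and only the oblong lid has one.

>>> {"fn": "step_arm", "kwargs": {"deltas": [[0.5093,-0.1348,0.2999,0.358,-0.2965,-0.038,0.45],[0.5093,-0.1348,0.2999,0.358,-0.2965,-0.038,0.45],[0.5093,-0.1348,0.2999,0.358,-0.2965,-0.038,0.45],[0.5093,-0.1348,0.2999,0.358,-0.2965,-0.038,0.45],[0.5093,-0.1348,0.2999,0.358,-0.2965,-0.038,0.45],[0.5093,-0.1348,0.2999,0.358,-0.2965,-0.038,0.45],[0.5093,-0.1348,0.2999,0.358,-0.2965,-0.038,0.45],[0.5093,-0.1348,0.2999,0.358,-0.2965,-0.038,0.45],[0.5093,-0.1348,0.2999,0.358,-0.2965,-0.038,0.45],[0.5093,-0.1348,0.2999,0.358,-0.2965,-0.038,0.45],[0.5093,-0.1348,0.2999,0.358,-0.2965,-0.038,0.45],[0.5093,-0.1348,0.2999,0.358,-0.2965,-0.038,0.45],[0.5093,-0.1348,0.2999,0.358,-0.2965,-0.038,0.45],[0.5093,-0.1348,0.2999,0.358,-0.2965,-0.038,0.45]], "grip_force": 20}}

```text
time: 1.77
tool_pos: [0.5719, 0.1804, 0.1995]
tcp_rot: [0.492, 1.501, 0.325]
contact_force: [-0.1, 0.8, -0.3]
opening: 0.45
```

>>> {"fn": "step_arm", "kwargs": {"deltas": [[0,0,0,0.002,0.02,-0.035,0.45],[0,0,0,0.0045,0.0398,-0.0693,0.45],[0,0,0,0.0055,0.05,-0.087,0.45],[0,0,0,0.006,0.055,-0.096,0.45],[0,0,0,0.006,0.055,-0.096,0.45]]}}

```text
time: 2.18
tool_pos: [0.5731, 0.2406, 0.1032]
tcp_rot: [0.489, 1.506, 0.33]
contact_force: [-0.3, 0.3, 0.4]
opening: 0.454
```

```bash
cat > look.py <<'E'
import sys
from h import *
def look(tag,ct=None,cs=None,st=5,ss=5,a=60,b=1.6):
    for n,c,s in(("top",ct,st),("scene",cs,ss)):
        if c is None: continue
        im=get_image(n)[:,:,::-1].astype(float);np.save(f"{tag}_{n}.npy",im)
        crop(np.clip((im-a)*b,0,255).astype(np.uint8),*c,s,f"pics/{tag}_{n}.png")
E
python3 - <<'E'
from look import *
look("g1",(170,165,250,285),(170,120,290,220),4.5,6)
s=read_state();print(s['tool_pos'],s['tcp_rot'],s['contact_force'])
E
```

```text
[0.57457535 0.23947744 0.10588657] [0.48887743 1.50092109 0.32990819] [-0.30042241 -0.06201409  0.36164359]
```

View pics/g1_top.png

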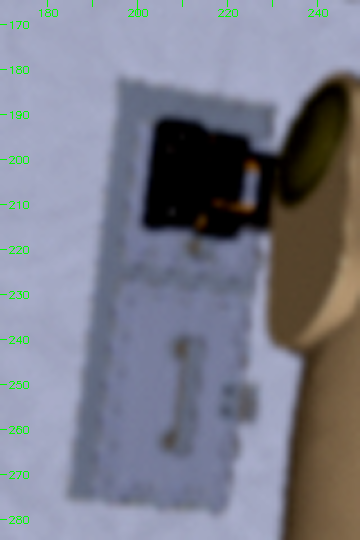

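View pics/g1_scene.png

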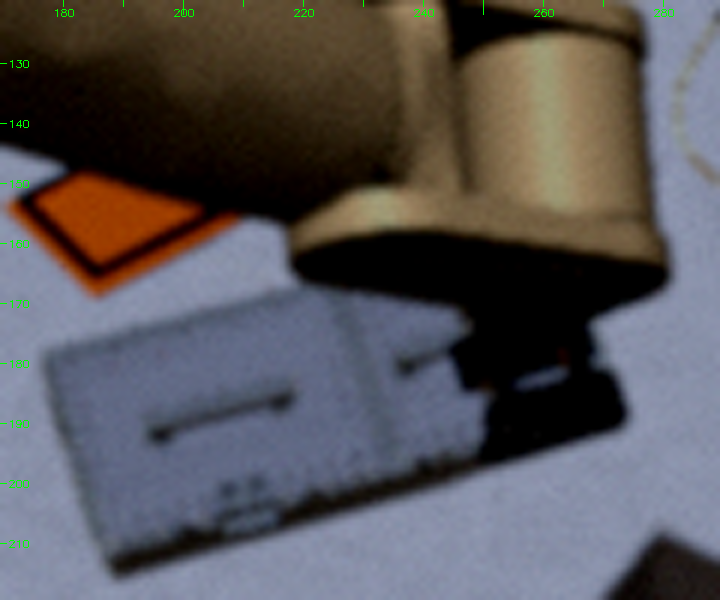

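Run:
```python
from geo import *
x=np.array([.0523,.4973,-.866])
tcp=np.array([.574,.2394,.1036])
for d in(0,.019,.064,.1,.15): print(d,proj('top',tcp-x*d),proj('scene',tcp-x*d))
print(proj('top',GS))
```

```text
0 [220.81937795 208.15625344] [248.64278663 173.42052625]
0.019 [223.32325504 207.90515127] [249.46103964 171.65363718]
0.064 [229.47993804 207.28771721] [251.48744727 167.27845094]
0.1 [234.64855464 206.76936332] [253.20464664 163.57145519]
0.15 [242.21550369 206.01046752] [255.7453527  158.08770063]
[216.89845775 208.51100601]
```

>>> {"fn": "step_arm", "kwargs": {"deltas": [[0,0,0,0.001,0.009,-0.016,0.45],[0,0,0,0.0018,0.017,-0.03,0.45],[0,0,0,0.0022,0.021,-0.037,0.45],[0,0,0,0.0025,0.0237,-0.041,0.45],[0,0,0,0.0025,0.0237,-0.041,0.45],[0,0,0,0.0025,0.0237,-0.041,0.45]]}}

```text
time: 2.78
tool_pos: [0.5772, 0.263, 0.0647]
tcp_rot: [0.489, 1.501, 0.33]
contact_force: [0.2, 0.5, 0.1]
opening: 0.449
```

>>> {"fn": "step_arm", "kwargs": {"deltas": [[0,0,0,0,0,0,0.1],[0,0,0,0,0,0,0],[0,0,0,0,0,0,0],[0,0,0,0,0,0,0],[0,0,0,0,0,0,0]], "grip_force": 25}}

```text
time: 3.2
tool_pos: [0.5768, 0.2635, 0.0642]
tcp_rot: [0.49, 1.502, 0.33]
contact_force: [0.6, 0.9, 1.3]
opening: 0.131
```

Run:
```python
from geo import *
a=frame(SY,30);b=frame(BY,0);print((b*a.inv()).as_rotvec().round(4)); 
st=read_state();N=R.from_rotvec(st['tcp_rot']);print((a.inv()*N).as_matrix().round(3))
```

```text
[-0.4561  0.2945 -0.9151]
[[ 0.002  1.     0.   ]
 [-0.001  0.    -1.   ]
 [-1.     0.002  0.001]]
```

>>> {"fn": "step_arm", "kwargs": {"deltas": [[0,0,0,-0.001,-0.01,0.017,0],[0,0,0,-0.002,-0.02,0.035,0],[0,0,0,-0.003,-0.03,0.065,0],[-0.2,0.13,-0.4,0,-0.06,0.1,0],[-0.4561,0.2945,-0.9151,0.013,-0.12,0.1,0],[-0.4561,0.2945,-0.9151,0.013,-0.2328,0.1,0],[-0.4561,0.2945,-0.9151,0.013,-0.2328,0.1,0],[-0.4561,0.2945,-0.9151,0.013,-0.2328,0.1,0],[-0.4561,0.2945,-0.9151,0.013,-0.2328,0.075,0],[-0.4561,0.2945,-0.9151,0.013,-0.2328,0.075,0],[-0.4561,0.2945,-0.9151,0.013,-0.2328,0.075,0],[-0.4561,0.2945,-0.9151,0.013,-0.2328,0.075,0],[-0.4561,0.2945,-0.9151,0.013,-0.2328,0.075,0],[-0.4561,0.2945,-0.9151,0.013,-0.2328,0.075,0]]}}

```text
time: 4.37
tool_pos: [0.5895, 0.0308, 0.1383]
tcp_rot: [0.811, 1.415, -0.808]
contact_force: [-0.6, -0.1, -2.5]
opening: 0.13
```

Run:
```python
from look import *
look("g2",(240,160,330,250),(240,180,330,270),7,7)
s=read_state();print(s['tool_pos'],s['tcp_rot'],s['contact_force'],s['opening'])
```

```text
[0.58944325 0.03034353 0.13850905] [ 0.81169886  1.41420339 -0.80900715] [ 0.45291553 -0.58593566 -2.53283809] 0.1281983007041844
```

View pics/g2_top.png

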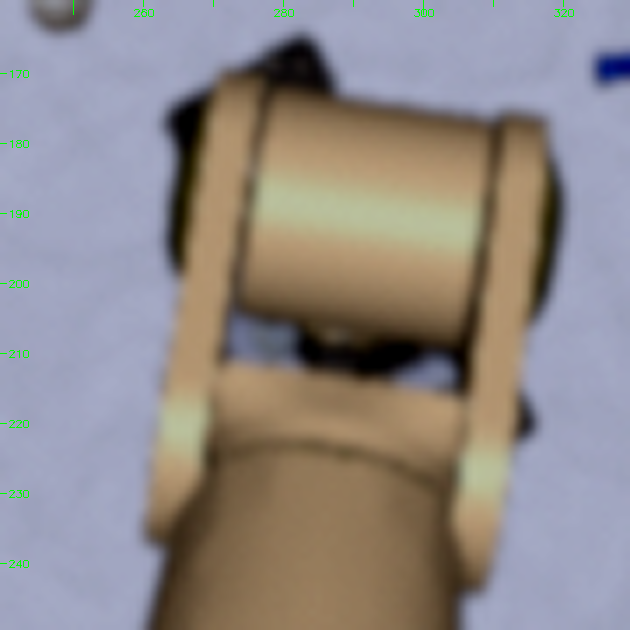

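View pics/g2_scene.png

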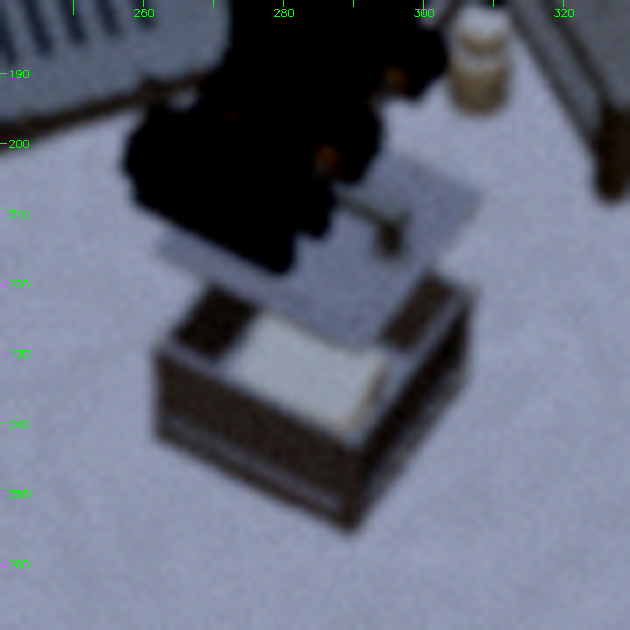

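Run:
```python
from ed import *
from geo import *
S0=np.load("scene.npy");S=np.load("g2_scene.npy")
u=np.array([np.cos(np.radians(30.3)),np.sin(np.radians(30.3))]);v=np.array([-u[1],u[0]])
def rep(name,im,p0,p1,pol,z,w=3.,trim=.12):
    e,sd,m,N,g=edge(im,p0,p1,pol,w,trim);a,b=[onz("scene",q,z)[:2] for q in e];d=b-a;mid=(a+b)/2
    print(name,np.round(e,1).tolist(),"sd%.2f %d/%d g%.1f"%(sd,m,N,g),"yaw %.2f"%np.degrees(np.arctan2(d[1],d[0])),"u %.4f v %.4f"%(mid@u,mid@v))
rep("box L out",S0,(263,231),(289,244),-1,.07)
rep("box R out",S0,(292,243),(306,222),-1,.07)
st=[.5894,.0305,.1385]
zl=.1385-.011
for dz in(0,.004):
  rep("lid L",S,(263,216),(289,228.5),-1 if 0 else -1,zl+dz)
  rep("lid L+",S,(263,216),(289,228.5),1,zl+dz)
  rep("lid R",S,(292,228),(307,209.5),-1,zl+dz)
  rep("lid R+",S,(292,228),(307,209.5),1,zl+dz)
print(np.array(st[:2])@u,np.array(st[:2])@v)
rb=frame(30.3)
crop(np.clip((S-60)*2,0,255).astype(np.uint8),255,200,315,250,12,"pics/g2z.png")
draw(np.clip((S-60)*1.8,0,255).astype(np.uint8),"scene",rect(rb,np.array([.5894,.0305,zl]),.05,.05,.004)+rect(rb,BOX,.05,.05,.07),240,190,320,260,9,"pics/g2o.png")
```

```text
box L out [[263.3, 230.4], [289.8, 242.4]] sd0.16 57/58 g21.1 yaw -56.99 u 0.4735 v -0.2755
box R out [[291.4, 242.6], [306.5, 222.4]] sd0.14 50/50 g18.6 yaw 30.24 u 0.5215 v -0.3236
lid L [[262.3, 217.5], [289.7, 227.1]] sd0.17 20/36 g13.5 yaw -51.69 u 0.4771 v -0.2708
lid L+ [[262.6, 216.9], [288.3, 230.0]] sd0.12 26/27 g13.3 yaw -60.69 u 0.4729 v -0.2715
lid R [[292.8, 228.7], [306.7, 209.3]] sd0.09 27/30 g19.3 yaw 31.98 u 0.5243 v -0.3214
lid R+ [[289.0, 225.6], [309.3, 211.4]] sd0.17 15/32 g5.7 yaw 13.82 u 0.5246 v -0.3192
lid L [[262.3, 217.5], [289.7, 227.1]] sd0.17 20/36 g13.5 yaw -51.69 u 0.4743 v -0.2725
lid L+ [[262.6, 216.9], [288.3, 230.0]] sd0.12 26/27 g13.3 yaw -60.69 u 0.4701 v -0.2732
lid R [[292.8, 228.7], [306.7, 209.3]] sd0.09 27/30 g19.3 yaw 31.98 u 0.5213 v -0.3229
lid R+ [[289.0, 225.6], [309.3, 211.4]] sd0.17 15/32 g5.7 yaw 13.82 u 0.5217 v -0.3207
0.5242734300539893 -0.27103501718306583
```

View pics/g2o.png

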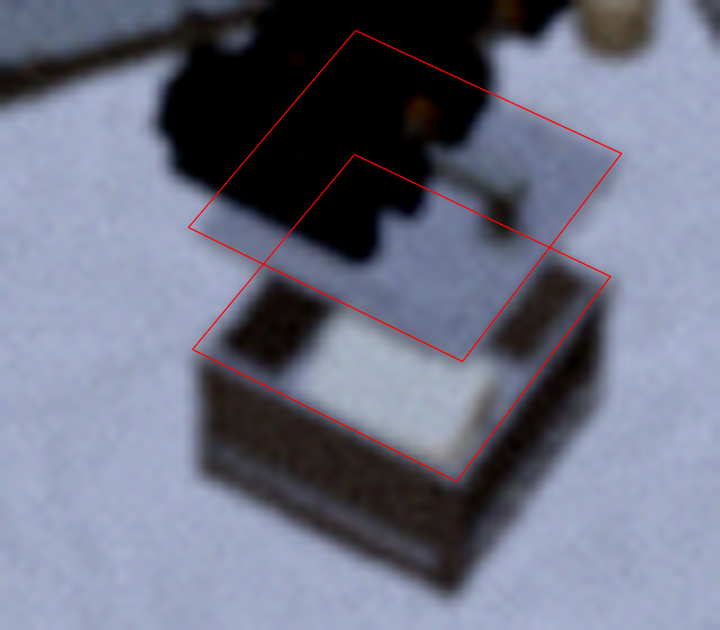

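View pics/g2z.png

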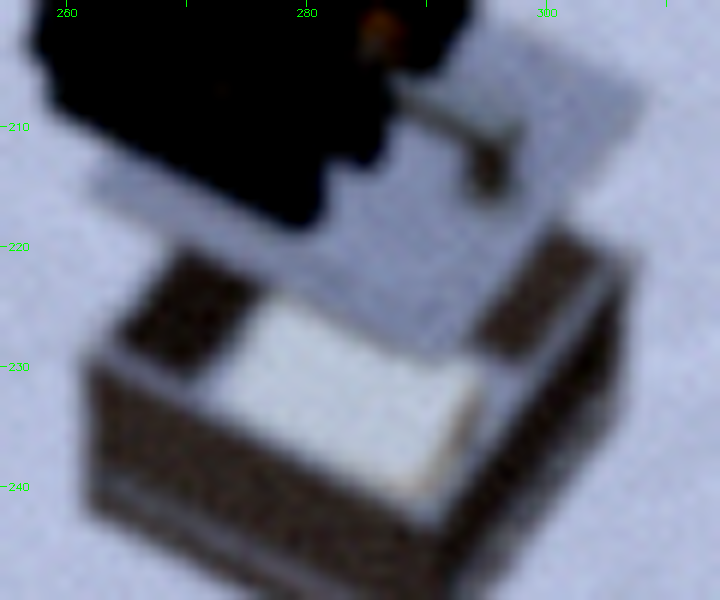

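Run:
```python
from geo import *
u=np.array([np.cos(np.radians(30.3)),np.sin(np.radians(30.3))]);v=np.array([-u[1],u[0]])
for nm,c,z in(("lid",[(262,215.2),(290.2,229),(308.3,207.8)],.1315),("box",[(261.8,229.5),(291.2,243.3),(307.2,221.3)],.07)):
    w=[onz("scene",q,z)[:2] for q in c]
    for p in w: print(nm,p.round(4),(p@u).round(4),(p@v).round(4))
    m=(w[0]+w[2])/2;print(" mid",m.round(4),m@u,m@v,"diag",np.linalg.norm(w[0]-w[2]))
```

```text
lid [0.5243 0.0449] 0.4753 -0.2257
lid [ 0.5711 -0.0352] 0.4753 -0.3185
lid [0.6547 0.0087] 0.5697 -0.3228
 mid [0.5895 0.0268] 0.5224955200251118 -0.27427989590400154 diag 0.135395189265921
box [0.5216 0.0429] 0.472 -0.2261
box [ 0.5737 -0.0405] 0.4749 -0.3244
box [0.6554 0.0085] 0.5702 -0.3233
 mid [0.5885 0.0257] 0.5210813446299112 -0.27470684708398335 diag 0.13817988931231043
```

>>> {"fn": "step_arm", "kwargs": {"deltas": [[0,0,0,0,0,-0.02,0],[0,0,0,0,0,-0.038,0],[0,0,0,0,0,-0.044,0],[0,0,0,0,0,-0.048,0],[0,0,0,0,0,-0.051,0],[0,0,0,0,0,-0.053,0],[0,0,0,0,0,-0.053,0]]}}

```text
time: 5.05
tool_pos: [0.5898, 0.0304, 0.0861]
tcp_rot: [0.812, 1.413, -0.81]
contact_force: [0.3, 0.1, -1.6]
opening: 0.134
```

>>> {"fn": "step_arm", "kwargs": {"deltas": [[0,0,0,0,0,-0.002,0],[0,0,0,0,0,-0.004,0],[0,0,0,0,0,-0.006,0],[0,0,0,0,0,-0.007,0],[0,0,0,0,0,-0.007,0]]}}

```text
time: 5.47
tool_pos: [0.5899, 0.0305, 0.0806]
tcp_rot: [0.812, 1.412, -0.81]
contact_force: [-6.9, 0.6, 13.6]
opening: 0.13
```

>>> {"fn": "step_arm", "kwargs": {"deltas": [[0,0,0,0,0,0.002,0],[0,0,0,0,0,0.002,0.2],[0,0,0,0,0,0.002,0.45],[0,0,0,0,0,0.002,0.45],[0,0,0,0,0,0.003,0.45],[0,0,0,0,0,0.035,0.45],[0,0,0,-0.01,0.03,0.075,0.45],[0,0,0,-0.05,0.1,0.1,0.45],[0,0,0,-0.1,0.2,0.1,0.45]]}}

```text
time: 6.22
tool_pos: [0.5443, 0.1263, 0.1685]
tcp_rot: [0.815, 1.408, -0.81]
contact_force: [0.3, 0.1, 0.5]
opening: 0.455
```

Run:
```python
from look import *
look("g3",(250,170,330,245),(245,195,325,265),8,8)
s=read_state();print(s['tool_pos'],s['tcp_rot'],s['contact_force'],s['opening'])
```

```text
[0.54183584 0.13003662 0.16715621] [ 0.80979327  1.41374004 -0.80564495] [ 0.23231488  0.23412569 -0.44872604] 0.44849542219402155
```

View pics/g3_top.png

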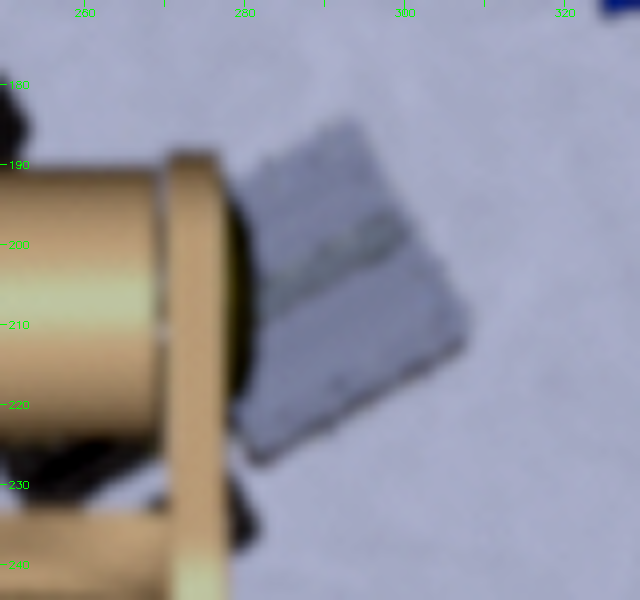

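View pics/g3_scene.png

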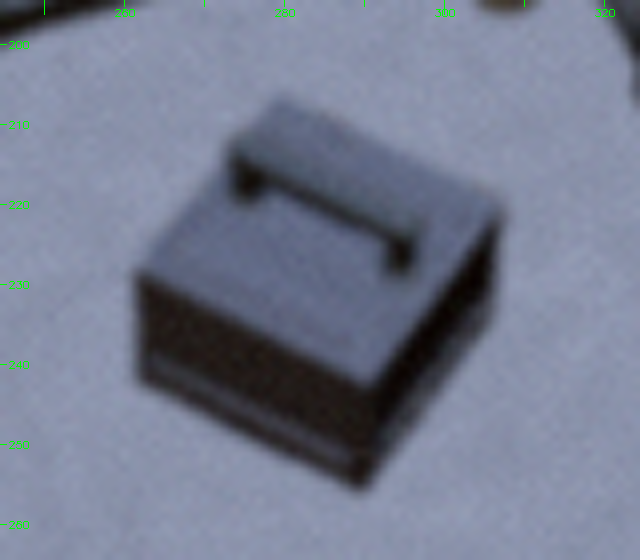

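Run:
```python
from geo import *
s=read_state();print(s['tool_pos'],s['tcp_rot'])
a=frame(SY,30).as_matrix();N=np.stack([-a[:,2],a[:,0],-a[:,1]],1)
print((R.from_matrix(N)*R.from_rotvec(s['tcp_rot']).inv()).as_rotvec(), (frame(SY,30)*frame(BY).inv()).as_rotvec())
```

```text
[0.54183584 0.13003662 0.16715621] [ 0.80979327  1.41374004 -0.80564495]
[ 0.45405481 -0.29143026  0.91086925] [ 0.45607589 -0.29448447  0.91509268]
```

Delta to the waypoint is (-0.109, 0.0786, 0.016).

>>> {"fn": "step_arm", "kwargs": {"deltas": [[0.4555,-0.294,0.914,-0.109,0.0786,0.03,0.45],[0.4555,-0.294,0.914,-0.109,0.0786,0.03,0.45],[0.4555,-0.294,0.914,-0.109,0.0786,0.03,0.45],[0.4555,-0.294,0.914,-0.109,0.0786,0.03,0.45],[0.4555,-0.294,0.914,-0.109,0.0786,0.016,0.45],[0.4555,-0.294,0.914,-0.109,0.0786,0.016,0.45],[0.4555,-0.294,0.914,-0.109,0.0786,0.016,0.45],[0.4555,-0.294,0.914,-0.109,0.0786,0.016,0.45],[0.4555,-0.294,0.914,-0.109,0.0786,0.016,0.45],[0.4555,-0.294,0.914,-0.109,0.0786,0.016,0.45],[0.4555,-0.294,0.914,-0.109,0.0786,0.016,0.45],[0.4555,-0.294,0.914,-0.109,0.0786,0.016,0.45]]}}

```text
time: 7.32
tool_pos: [0.4347, 0.2045, 0.1817]
tcp_rot: [0.49, 1.503, 0.325]
contact_force: [0.3, -0.8, -0.1]
opening: 0.447
```

Run:
```python
from geo import *
s=read_state();print(s['tool_pos'],s['tcp_rot'],s['qd'].round(3))
a=frame(SY,30).as_matrix();N=np.stack([-a[:,2],a[:,0],-a[:,1]],1)
print((R.from_matrix(N)*R.from_rotvec(s['tcp_rot']).inv()).as_rotvec(), np.array([.4399,.2782,.0622])-s['tool_pos'])
```

```text
[0.43471629 0.20448818 0.18165054] [0.49036918 1.50266367 0.32540159] [ 0.011 -0.003  0.002  0.004  0.002 -0.01 ]
[ 0.0006247  -0.00065379  0.00324652] [ 0.00518371  0.07371182 -0.11945054]
```

>>> {"fn": "step_arm", "kwargs": {"deltas": [[0,0,0.003,0.001,0.018,-0.028,0.45],[0,0,0.003,0.002,0.036,-0.057,0.45],[0,0,0.003,0.003,0.053,-0.085,0.45],[0,0,0.003,0.0035,0.059,-0.0935,0.45],[0,0,0.003,0.0035,0.059,-0.0935,0.45],[0,0,0.003,0.0035,0.059,-0.0935,0.45]]}}

```text
time: 7.82
tool_pos: [0.4384, 0.2636, 0.089]
tcp_rot: [0.487, 1.503, 0.331]
contact_force: [-0.2, 0.2, 0.2]
opening: 0.447
```

>>> {"fn": "step_arm", "kwargs": {"deltas": [[0,0,0,0,0,0,0.45]]}}

```text
time: 7.9
tool_pos: [0.439, 0.2632, 0.0896]
tcp_rot: [0.487, 1.501, 0.33]
contact_force: [0.0, 0.5, -0.1]
opening: 0.445
```

Remaining to grasp: (0.0012, 0.0148, -0.027).

>>> {"fn": "step_arm", "kwargs": {"deltas": [[0,0,0,0.0005,0.008,-0.014,0.45],[0,0,0,0.001,0.012,-0.022,0.45],[0,0,0,0.0012,0.0148,-0.027,0.45],[0,0,0,0.0012,0.0148,-0.027,0.45],[0,0,0,0.0012,0.0148,-0.027,0.2],[0,0,0,0.0012,0.0148,-0.027,0],[0,0,0,0.0012,0.0148,-0.027,0],[0,0,0,0.0012,0.0148,-0.027,0],[0,0,0,0.0012,0.0148,-0.027,0]], "grip_force": 40}}

```text
time: 8.65
tool_pos: [0.4396, 0.2789, 0.0621]
tcp_rot: [0.489, 1.503, 0.332]
contact_force: [0.6, 4.7, 2.0]
opening: 0.126
```

```bash
cat > plan.py <<'E'
from geo import *
NL=np.array([[0,1,0],[0,0,-1],[-1,0,0.]])
def lidpose(bx,bz,y,tilt,off=np.zeros(3),cy=None):
    """back-edge underside at case x=bx, z rim+bz ; tilt>0 = front up; returns lid rot, lid origin, tcp"""
    rc=frame(CY);r=rc*R.from_euler('y',tilt,degrees=True)
    be=CASE+rc.apply([bx,y,.11+bz]); o=be-r.apply([.05,0,0]); return r,o,o+r.apply(np.array([0,0,.011])+off)
if __name__=="__main__":
    a=frame(SY,30)
    for bx,bz,t in((.035,.03,12),(.043,.0013,12),(.0505,.0013,12),(.05,0,0)):
        r,o,t_=lidpose(bx,bz,0,t); print(bx,bz,t,"tcp",t_.round(4),"turn from stand",(r*a.inv()).as_rotvec().round(4),"tool",R.from_matrix(r.as_matrix()@NL).as_rotvec().round(3))
E
python3 plan.py
```

```text
0.035 0.03 12 tcp [ 0.571  -0.3184  0.1612] turn from stand [-0.6987  0.2413 -0.4348] tool [ 0.28   1.578 -0.602]
0.043 0.0013 12 tcp [ 0.5753 -0.3117  0.1325] turn from stand [-0.6987  0.2413 -0.4348] tool [ 0.28   1.578 -0.602]
0.0505 0.0013 12 tcp [ 0.5793 -0.3053  0.1325] turn from stand [-0.6987  0.2413 -0.4348] tool [ 0.28   1.578 -0.602]
0.05 0 0 tcp [ 0.5772 -0.3086  0.121 ] turn from stand [-0.4991  0.1724 -0.445 ] tool [ 0.439  1.526 -0.439]
```

>>> {"fn": "step_arm", "kwargs": {"deltas": [[0,0,0,-0.001,-0.01,0.017,0],[0,0,0,-0.002,-0.02,0.035,0],[0,0,0,-0.003,-0.03,0.065,0],[-0.1,0.03,-0.06,0,-0.05,0.1,0],[-0.2,0.07,-0.12,0.01,-0.08,0.13,0],[-0.3,0.1,-0.19,0.02,-0.11,0.16,0],[-0.4,0.14,-0.25,0.03,-0.15,0.16,0],[-0.5,0.17,-0.31,0.04,-0.19,0.16,0],[-0.6,0.21,-0.37,0.05,-0.23,0.16,0],[-0.6987,0.2413,-0.4348,0.06,-0.27,0.16,0],[-0.6987,0.2413,-0.4348,0.07,-0.31,0.16,0],[-0.6987,0.2413,-0.4348,0.08,-0.35,0.16,0],[-0.6987,0.2413,-0.4348,0.09,-0.39,0.16,0],[-0.6987,0.2413,-0.4348,0.1,-0.43,0.16,0],[-0.6987,0.2413,-0.4348,0.11,-0.47,0.16,0],[-0.6987,0.2413,-0.4348,0.12,-0.51,0.15,0],[-0.6987,0.2413,-0.4348,0.125,-0.55,0.14,0],[-0.6987,0.2413,-0.4348,0.128,-0.58,0.13,0],[-0.6987,0.2413,-0.4348,0.1308,-0.5964,0.12,0],[-0.6987,0.2413,-0.4348,0.1308,-0.5964,0.11,0]]}}

```text
time: 10.32
tool_pos: [0.5691, -0.3215, 0.1692]
tcp_rot: [0.283, 1.581, -0.603]
contact_force: [0.6, 0.3, -3.5]
opening: 0.129
```

>>> {"fn": "step_arm", "kwargs": {"deltas": [[0,0,0,0,0,0,0],[0,0,0,0,0,0,0],[0,0,0,0,0,0,0]]}}

```text
time: 10.57
tool_pos: [0.5704, -0.3169, 0.1719]
tcp_rot: [0.278, 1.579, -0.599]
contact_force: [0.4, 0.0, -2.8]
opening: 0.126
```

Run:
```python
from look import *
look("c1",(345,165,445,255),(295,260,395,370),6,5.4)
s=read_state();print(s['tool_pos'],s['tcp_rot'],s['contact_force'],s['opening'],s['qd'].round(3))
```

```text
[ 0.57052033 -0.31713707  0.17220677] [ 0.27811899  1.57838832 -0.59944439] [-0.07099127  0.00544765 -2.23021871] 0.12128482836319167 [-0.002  0.004 -0.003  0.001 -0.002 -0.002]
```

View pics/c1_top.png

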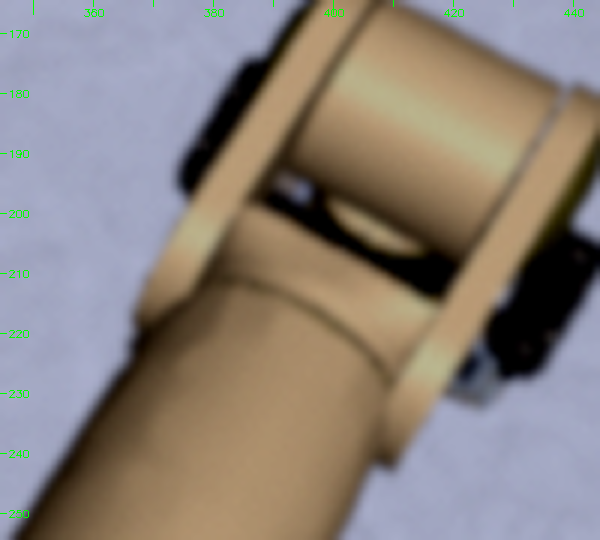

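View pics/c1_scene.png

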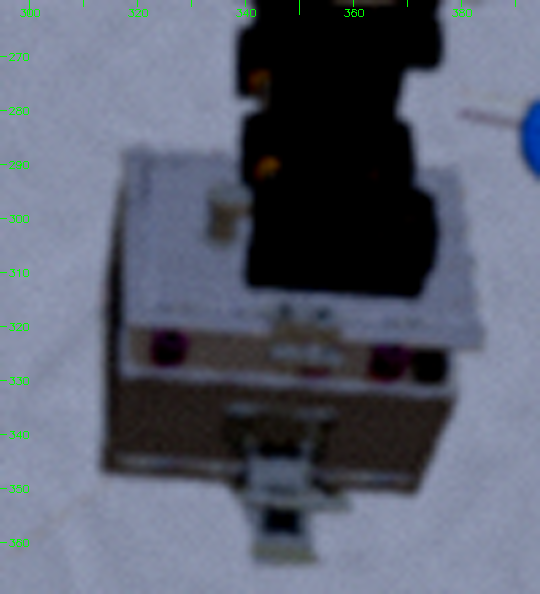

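Run:
```python
from ed import *
from plan import *
S=np.load("c1_scene.npy")
tcp=np.array([.5705,-.3170,.1721]);r=frame(CY)*R.from_euler('y',12,degrees=True);o=tcp-r.apply([0,0,.011])
segs=rect(r,o,.05,.075,.004)
segs+=rect(r,o+r.apply([-.060,0,.005]),.004,.014)+rect(frame(CY),CASE,.05,.075,.11)
draw(np.clip((S-60)*1.8,0,255).astype(np.uint8),"scene",segs,305,280,395,345,8,"pics/c1o.png")
c=[o+r.apply([a*.05,b*.075,.004]) for a,b in((1,1),(-1,1),(-1,-1),(1,-1))]
print([proj("scene",p).round(1).tolist() for p in c])
for nm,p0,p1,pol in(("L",(317.5,289),(318,321),1),("L-",(317.5,289),(318,321),-1),("R",(380.5,293),(384,323),1),("R-",(380.5,293),(384,323),-1),("F",(319,320.5),(382,324),1),("F-",(319,321),(382,324.5),-1)):
    e,sd,m,N,g=edge(S,p0,p1,pol);print(nm,np.round(e,2).tolist(),sd.round(2),m,N,g.round(1))
```

```text
[[316.6, 286.7], [316.6, 319.4], [383.2, 324.0], [378.4, 290.8]]
L [[316.78, 289.01], [313.14, 321.08]] 0.11 35 35 22.4
L- [[318.87, 288.98], [316.41, 321.02]] 0.14 54 64 15.0
R [[382.78, 292.73], [387.1, 322.64]] 0.11 22 32 1.5
R- [[379.82, 293.08], [383.84, 323.02]] 0.13 40 60 9.9
F [[318.72, 325.52], [382.26, 319.37]] 0.54 55 93 3.2
F- [[319.07, 319.71], [382.0, 324.55]] 0.11 88 105 17.7
```

View pics/c1o.png

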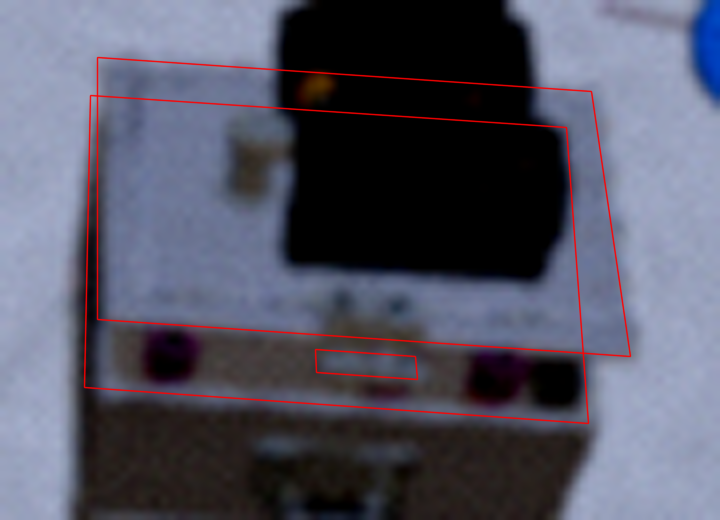

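>>> {"fn": "step_arm", "kwargs": {"deltas": [[0,0,0,0.002,0.0025,-0.018,0],[0,0,0,0.004,0.0045,-0.03,0],[0,0,0,0.0048,0.0053,-0.036,0],[0,0,0,0.0048,0.0053,-0.0395,0],[0,0,0,0.0048,0.0053,-0.0395,0],[0,0,0,0.0048,0.0053,-0.0395,0]]}}

```text
time: 11.17
tool_pos: [0.575, -0.3129, 0.1321]
tcp_rot: [0.279, 1.579, -0.6]
contact_force: [0.0, -0.5, -2.6]
opening: 0.124
```

Run:
```python
from look import *
look("c2",None,(300,270,400,360),6,7)
s=read_state();print(s['tool_pos'],s['tcp_rot'],s['contact_force'],s['opening'],s['qd'].round(3))
from plan import *
rel=R.from_matrix((frame(CY)*R.from_euler('y',12,degrees=True)).as_matrix()@NL)
print((rel*R.from_rotvec(s['tcp_rot']).inv()).as_rotvec(),frame(CY).inv().apply(s['tool_pos']-CASE))
```

```text
[ 0.57508867 -0.31296602  0.13235915] [ 0.27906142  1.57860663 -0.6004994 ] [ 0.1840744   0.21392763 -2.01612012] 0.12888142349927606 [-0.002 -0.002 -0.001 -0.    -0.     0.   ]
[-4.31103497e-04 -2.06641410e-05 -1.22673134e-03] [-0.00482051 -0.00053154  0.13235915]
```

View pics/c2_scene.png

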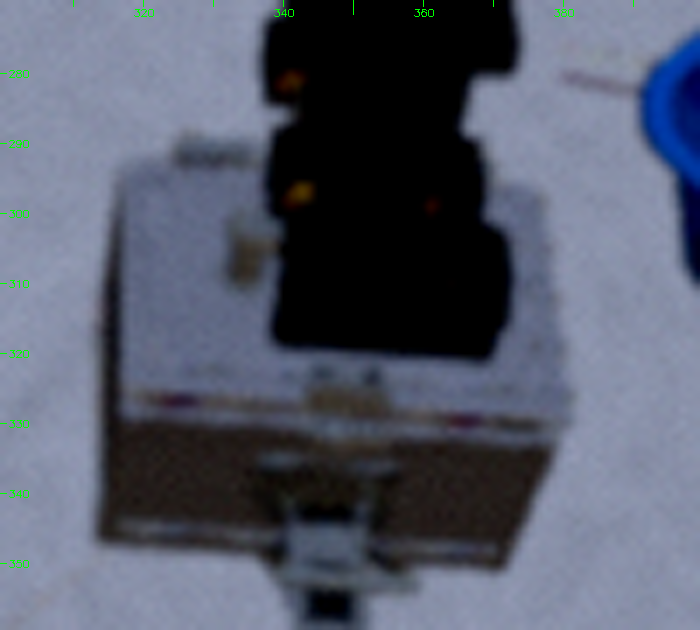

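Run:
```python
from plan import *
tcp=np.array([.5751,-.3129,.1324]);r=frame(CY)*R.from_euler('y',12,degrees=True);o=tcp-r.apply([0,0,.011])
for x,y,z in((-.0525,.014,.015),(-.0525,-.014,.015),(-.0525,.014,.005),(-.0525,-.014,.005),(-.05,.075,.004),(-.05,-.075,.004)): print(x,y,z,proj("scene",o+r.apply([x,y,z])).round(1))
S=np.load("c2_scene.npy");crop(np.clip((S-60)*2,0,255).astype(np.uint8),312,310,388,350,10,"pics/c2z.png")
rc=frame(CY)
for p in((-.05,.075,.11),(-.05,-.075,.11),(-.114,.014,.07),(-.114,-.014,.07)): print(p,proj("scene",CASE+rc.apply(p)).round(1))
```

```text
-0.0525 0.014 0.015 [342.8 324.7]
-0.0525 -0.014 0.015 [354.9 325.5]
-0.0525 0.014 0.005 [342.3 327.4]
-0.0525 -0.014 0.005 [354.3 328.3]
-0.05 0.075 0.004 [316. 325.]
-0.05 -0.075 0.004 [380.5 329.5]
(-0.05, 0.075, 0.11) [315.  327.9]
(-0.05, -0.075, 0.11) [378.  332.3]
(-0.114, 0.014, 0.07) [339.  362.3]
(-0.114, -0.014, 0.07) [350.8 363.2]
```

View pics/c2z.png

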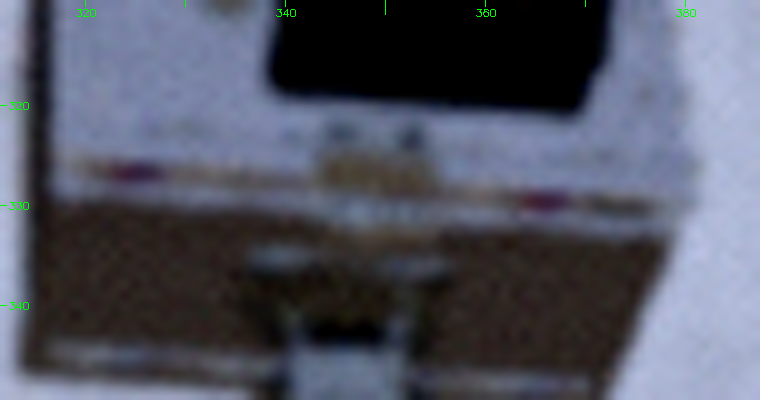

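>>> {"fn": "step_arm", "kwargs": {"deltas": [[0,0,0,0.0008,0.0013,0,0],[0,0,0,0.0016,0.0025,0,0],[0,0,0,0.0024,0.0038,0,0],[0,0,0,0.0032,0.0051,0,0],[0,0,0,0.0038,0.006,0,0],[0,0,0,0.0038,0.006,0,0],[0,0,0,0.0038,0.006,0,0]]}}

```text
time: 11.8
tool_pos: [0.5776, -0.3091, 0.1331]
tcp_rot: [0.276, 1.58, -0.605]
contact_force: [-9.3, -8.0, 2.9]
opening: 0.131
```

>>> {"fn": "step_arm", "kwargs": {"deltas": [[0,0,0,-0.0016,-0.0026,0,0],[0,0,0,-0.0016,-0.0026,0.0012,0],[0,0,0,-0.0016,-0.0026,0.0015,0],[0,0,0,-0.0016,-0.0026,0.0015,0]]}}

```text
time: 12.13
tool_pos: [0.5771, -0.3094, 0.1332]
tcp_rot: [0.279, 1.58, -0.6]
contact_force: [-2.4, -4.0, -3.3]
opening: 0.123
```

>>> {"fn": "step_arm", "kwargs": {"deltas": [[0,0,0,0.0008,0.0013,0,0],[0,0,0,0.0014,0.0022,0,0],[0,0,0,0.002,0.0032,0,0],[0,0,0,0.0024,0.0038,0,0],[0,0,0,0.0024,0.0038,0,0]]}}

```text
time: 12.55
tool_pos: [0.5779, -0.3083, 0.1346]
tcp_rot: [0.275, 1.581, -0.606]
contact_force: [-12.9, -12.8, 3.5]
opening: 0.123
```

```bash
cat > wr.py <<'E'
from plan import *
s=read_state();rc=frame(CY)
print("tcp case",(rc.inv().apply(s['tool_pos']-CASE)*1e3).round(1),"F case",rc.inv().apply(s['contact_force']).round(1),"M case",rc.inv().apply(s['torque']).round(2))
rl=rc.inv()*R.from_matrix(R.from_rotvec(s['tcp_rot']).as_matrix()@NL.T);print("lid euler zyx (yaw,tilt,roll)",rl.as_euler('ZYX',degrees=True).round(2),"open",s['opening'])
o=rc.inv().apply(s['tool_pos']-CASE)-rl.apply([0,0,.011])
for y in(.042,-.042): print("back edge at y",y,(( o+rl.apply([.05,y,0]))*1e3).round(1),"bead",((o+rl.apply([.044,y,-.008]))*1e3).round(1))
E
cat > r.sh <<'E'
python3 wr.py
E
python3 wr.py
python3 - <<'E'
from look import *
look("c3",(345,165,445,255),(300,270,400,360),6,7)
E
```

```text
tcp case [  0.6  -0.4 134.6] F case [-17.7   4.1   3.5] M case [ 0.61  2.84 -0.11]
lid euler zyx (yaw,tilt,roll) [ 0.02 12.33  0.07] open 0.12333367273815264
back edge at y 0.042 [ 47.1  41.6 113.3] bead [ 39.5  41.6 106.7]
back edge at y -0.042 [ 47.1 -42.4 113.2] bead [ 39.5 -42.4 106.6]
```

View pics/c3_scene.png

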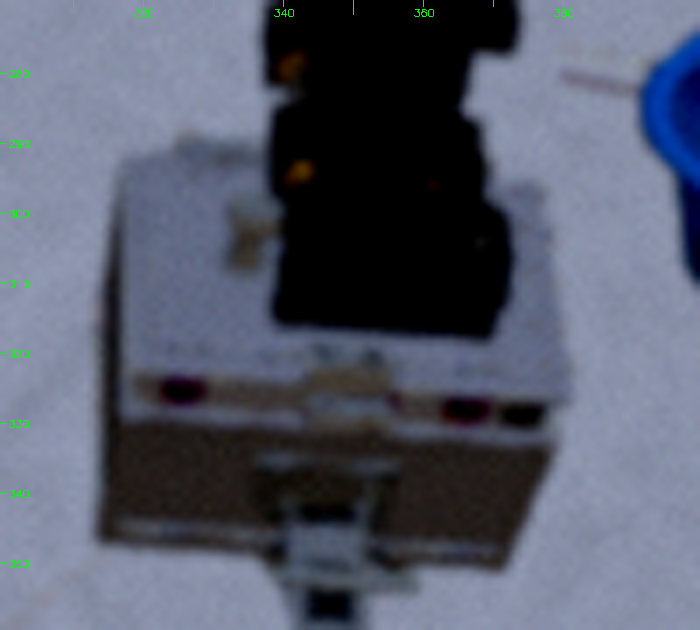

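Run:
```python
from plan import *
o=[]
for t in("c2","c3"):
    S=np.load(f"{t}_scene.npy");crop(np.clip((S-70)*2.6,0,255).astype(np.uint8),310,280,344,304,11,f"pics/z.png");o.append(cv2.imread("pics/z.png"))
S=np.load("scene.npy");crop(np.clip((S-70)*2.6,0,255).astype(np.uint8),310,280,344,304,11,f"pics/z.png");o.append(cv2.imread("pics/z.png"))
S=np.load("c3_scene.npy");crop(np.clip((S-70)*2.6,0,255).astype(np.uint8),352,280,386,304,11,f"pics/z.png");o.append(cv2.imread("pics/z.png"))
cv2.imwrite("pics/c3h.png",np.vstack([np.hstack(o[:2]),np.hstack(o[2:])]))
rc=frame(CY)
for p in((.0465,.057,.1195),(.0465,.027,.1195),(.0525,.057,.1195),(.0525,.027,.1195)): print(p,proj("scene",CASE+rc.apply(p)).round(1))
```

```text
(0.0465, 0.057, 0.1195) [323.2 291.2]
(0.0465, 0.027, 0.1195) [335.2 292. ]
(0.0525, 0.057, 0.1195) [323.3 289.1]
(0.0525, 0.027, 0.1195) [335.2 289.9]
```

View pics/c3h.png

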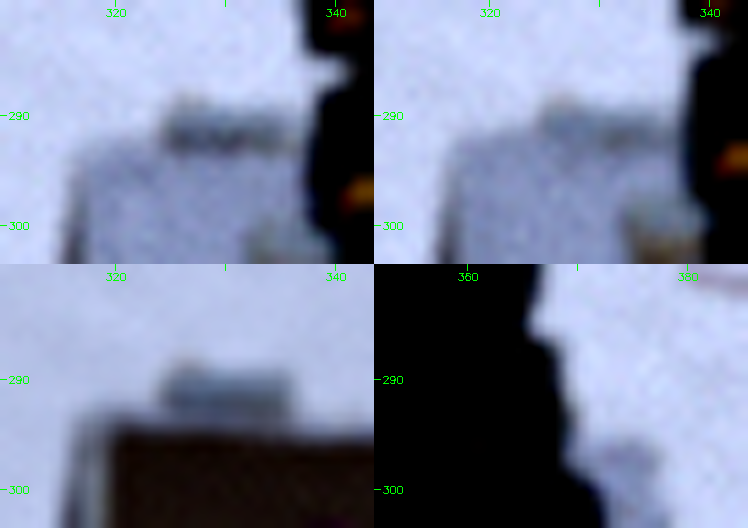

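>>> {"fn": "step_arm", "kwargs": {"deltas": [[0,0,0,-0.0015,-0.0024,0,0],[0,0,0,-0.003,-0.0048,0,0],[0,0,0,-0.0034,-0.0054,-0.001,0],[0,0,0,-0.0034,-0.0054,-0.002,0],[0,0,0,-0.0034,-0.0054,-0.002,0]]}}

```text
time: 13.07
tool_pos: [0.5763, -0.3104, 0.1307]
tcp_rot: [0.279, 1.58, -0.599]
contact_force: [0.3, 0.4, -3.7]
opening: 0.126
```

```bash
python3 wr.py
```

```text
tcp case [ -2.   -0.2 130.7] F case [ 0.5 -0.  -3.7] M case [-0.02 -0.2  -0.02]
lid euler zyx (yaw,tilt,roll) [ 0.12 11.94  0.1 ] open 0.125943096078961
back edge at y 0.042 [ 44.6  41.9 109.7] bead [ 37.   41.9 103.1]
back edge at y -0.042 [ 44.7 -42.1 109.6] bead [ 37.2 -42.1 103. ]
```

>>> {"fn": "step_arm", "kwargs": {"deltas": [[0,0,0,0,0,-0.0005,0],[0,0,0,0,0,-0.001,0],[0,0,0,0,0,-0.001,0],[0,0,0,0,0,-0.001,0]]}}

```text
time: 13.4
tool_pos: [0.5762, -0.3108, 0.1301]
tcp_rot: [0.279, 1.58, -0.6]
contact_force: [-0.2, 0.3, -2.4]
opening: 0.123
```

```bash
python3 wr.py
```

```text
tcp case [ -2.4  -0.3 130.1] F case [ 0.2  0.4 -2.4] M case [ 0.   -0.22  0.04]
lid euler zyx (yaw,tilt,roll) [ 0.1  11.97  0.08] open 0.12282866221299521
back edge at y 0.042 [ 44.1  41.8 109. ] bead [ 36.6  41.8 102.4]
back edge at y -0.042 [ 44.3 -42.2 108.9] bead [ 36.7 -42.2 102.3]
```

>>> {"fn": "step_arm", "kwargs": {"deltas": [[0,0,0,0,0,-0.0005,0],[0,0,0,0,0,-0.001,0],[0,0,0,0,0,-0.001,0],[0,0,0,0,0,-0.001,0]]}}

```text
time: 13.73
tool_pos: [0.5761, -0.3109, 0.1291]
tcp_rot: [0.279, 1.58, -0.6]
contact_force: [-0.3, 0.3, -3.3]
opening: 0.126
```

```bash
python3 wr.py
```

```text
tcp case [ -2.6  -0.3 129.1] F case [ 0.1  0.4 -3.3] M case [ 0.01 -0.2  -0.  ]
lid euler zyx (yaw,tilt,roll) [ 0.09 11.97  0.09] open 0.12649481277781896
back edge at y 0.042 [ 44.   41.8 108. ] bead [ 36.5  41.8 101.4]
back edge at y -0.042 [ 44.1 -42.2 107.9] bead [ 36.6 -42.2 101.3]
```

>>> {"fn": "step_arm", "kwargs": {"deltas": [[0,0,0,0,0,-0.0005,0],[0,0,0,0,0,-0.001,0],[0,0,0,0,0,-0.001,0],[0,0,0,0,0,-0.001,0]]}}

```text
time: 14.07
tool_pos: [0.5761, -0.311, 0.1282]
tcp_rot: [0.279, 1.58, -0.6]
contact_force: [0.1, 0.4, -2.4]
opening: 0.126
```

```bash
python3 wr.py;python3 - <<'E'
from look import *
look("c4",None,(305,275,395,345),6,8)
E
```

```text
tcp case [ -2.6  -0.3 128.2] F case [ 0.4  0.1 -2.4] M case [ 0.01 -0.12 -0.02]
lid euler zyx (yaw,tilt,roll) [ 0.08 11.98  0.07] open 0.12635195823299358
back edge at y 0.042 [ 43.9  41.7 107.1] bead [ 36.4  41.7 100.5]
back edge at y -0.042 [ 44.  -42.3 107. ] bead [ 36.5 -42.3 100.4]
```

View pics/c4_scene.png

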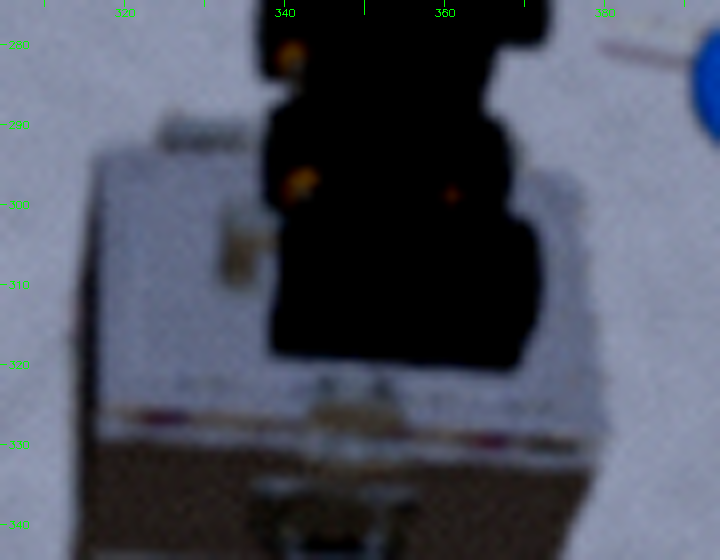

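Run:
```python
from ed import *
from plan import *
for tag,tcp,til in(("c1",[.5705,-.3170,.1721],12),("c2",[.5751,-.3129,.1324],12),("c4",[.5761,-.3110,.1284],12)):
    S=np.load(tag+"_scene.npy")
    r=frame(CY)*R.from_euler('y',til,degrees=True);o=np.array(tcp)-r.apply([0,0,.011])
    P=lambda x,y,z:proj("scene",o+r.apply([x,y,z]))
    print(tag)
    for nm,a,b,pol in(("F left part",(-.05,.07,.004),(-.05,.02,.004),-1),("F right part",(-.05,-.02,.004),(-.05,-.07,.004),-1),("R",(.045,-.075,.004),(-.045,-.075,.004),-1),("R+",(.045,-.075,.004),(-.045,-.075,.004),1),("Back left",(.05,.074,.004),(.05,.06,.004),1),("Back left-",(.05,.074,.004),(.05,.06,.004),-1),("Back right-",(.05,-.06,.004),(.05,-.073,.004),-1)):
        p0,p1=P(*a)+[.7,.7],P(*b)+[.7,.7]
        try:
            e,sd,m,N,g=edge(S,p0,p1,pol,2.5,.05);d=np.array(p1)-p0;n=np.array([-d[1],d[0]])/np.linalg.norm(d)
            print("  ",nm,"n",n.round(2),"offset px vs pred(+.7)",[round(float((e[i]-(p0,p1)[i])@n),2) for i in(0,1)],"sd%.2f %d/%d g%.1f"%(sd,m,N,g))
        except Exception as ex: print(nm,ex)
    # image shift per change: tilt 1deg about back edge, z 1mm, x 1mm at front edge mid
rc=frame(CY);p=o+r.apply([-.05,0,.004]);p0=proj("scene",p)
print("1mm z",proj("scene",p+[0,0,.001])-p0,"1mm x",proj("scene",p+rc.apply([.001,0,0]))-p0,"1mm y",proj("scene",p+rc.apply([0,.001,0]))-p0)
S0=np.load("scene.npy");P=lambda x,y,z:proj("scene",CASE+rc.apply([x,y,z]))
for nm,a,b,pol in(("case front out",(-.05,.07,.11),(-.05,-.07,.11),-1),("case R in",(.044,-.071,.11),(-.044,-.071,.11),-1),("case back in",(.046,.07,.11),(.046,-.07,.11),-1)):
        p0,p1=P(*a)+[.7,.7],P(*b)+[.7,.7]
        e,sd,m,N,g=edge(S0,p0,p1,pol,2.5,.05);d=np.array(p1)-p0;n=np.array([-d[1],d[0]])/np.linalg.norm(d)
        print("  ",nm,"n",n.round(2),[round(float((e[i]-(p0,p1)[i])@n),2) for i in(0,1)],"sd%.2f %d/%d g%.1f"%(sd,m,N,g))
```

```text
c1
   F left part n [-0.07  1.  ] offset px vs pred(+.7) [-0.11, -0.46] sd0.13 42/44 g17.2
   F right part n [-0.07  1.  ] offset px vs pred(+.7) [-0.23, 0.09] sd0.09 35/40 g23.8
   R n [-0.99  0.14] offset px vs pred(+.7) [-0.46, -0.21] sd0.15 35/60 g10.0
   R+ n [-0.99  0.14] offset px vs pred(+.7) [1.79, 2.31] sd0.15 25/29 g-0.2
   Back left n [-0.07  1.  ] offset px vs pred(+.7) [2.29, 2.07] sd0.03 5/5 g1.4
   Back left- n [-0.07  1.  ] offset px vs pred(+.7) [-0.72, -0.31] sd0.15 6/11 g10.6
   Back right- n [-0.07  1.  ] offset px vs pred(+.7) [-0.79, -1.07] sd0.05 7/8 g10.5
c2
   F left part n [-0.07  1.  ] offset px vs pred(+.7) [-0.68, -0.61] sd0.11 42/42 g13.7
   F right part n [-0.07  1.  ] offset px vs pred(+.7) [-0.52, -0.48] sd0.12 41/41 g16.5
   R n [-0.99  0.14] offset px vs pred(+.7) [-0.22, -0.82] sd0.15 40/59 g9.9
   R+ n [-0.99  0.14] offset px vs pred(+.7) [2.3, 1.02] sd0.14 22/28 g-0.4
Back left too many indices for array: array is 1-dimensional, but 2 were indexed
   Back left- n [-0.07  1.  ] offset px vs pred(+.7) [-1.44, -2.29] sd0.13 9/10 g8.0
   Back right-
[... 247 characters left out ...]
6.5
   R n [-0.99  0.13] offset px vs pred(+.7) [-0.94, -0.22] sd0.16 41/58 g10.0
   R+ n [-0.99  0.13] offset px vs pred(+.7) [2.48, 1.31] sd0.19 15/16 g0.2
   Back left n [-0.07  1.  ] offset px vs pred(+.7) [0.19, 2.41] sd0.00 2/2 g0.9
   Back left- n [-0.07  1.  ] offset px vs pred(+.7) [0.08, -1.85] sd0.07 11/11 g8.7
   Back right- n [-0.07  1.  ] offset px vs pred(+.7) [-1.9, -1.64] sd0.08 10/10 g9.1
1mm z [ 0.05686942 -0.19211505] 1mm x [-0.01140085 -0.39389326] 1mm y [-0.42767379 -0.02986111]
   case front out n [-0.07  1.  ] [0.48, 0.58] sd0.09 117/117 g15.1
   case R in n [-1.    0.07] [-0.7, -0.95] sd0.17 57/65 g28.8
   case back in n [-0.07  1.  ] [0.51, 0.04] sd0.14 71/111 g17.7
```

>>> {"fn": "step_arm", "kwargs": {"deltas": [[0,0,0,0,0,-0.0005,0],[0,0,0,0,0,-0.001,0],[0,0,0,0,0,-0.0012,0],[0,0,0,0,0,-0.0012,0]]}}

```text
time: 14.45
tool_pos: [0.576, -0.3113, 0.1274]
tcp_rot: [0.279, 1.579, -0.601]
contact_force: [-2.2, -2.0, 2.1]
opening: 0.124
```

```bash
python3 wr.py
```

```text
tcp case [ -2.9  -0.4 127.4] F case [-2.9  0.8  2.1] M case [ 0.13  0.27 -0.02]
lid euler zyx (yaw,tilt,roll) [ 0.07 12.    0.05] open 0.12428021932938003
back edge at y 0.042 [ 43.7  41.6 106.3] bead [36.1 41.6 99.7]
back edge at y -0.042 [ 43.8 -42.4 106.2] bead [ 36.2 -42.4  99.6]
```

>>> {"fn": "step_arm", "kwargs": {"deltas": [[0,0,0,0,0,0.0008,0],[0,0,0,0.0008,0.0013,0.0008,0],[0,0,0,0.0016,0.0025,0.0008,0],[0,0,0,0.0024,0.0038,0.0008,0],[0,0,0,0.003,0.0047,0.0008,0],[0,0,0,0.003,0.0047,0.0008,0],[0,0,0,0.003,0.0047,0.0008,0]]}}

```text
time: 15.03
tool_pos: [0.5777, -0.3087, 0.1291]
tcp_rot: [0.276, 1.58, -0.605]
contact_force: [-11.9, -10.6, 7.0]
opening: 0.126
```

```bash
sed -i 's/\[0,0,.011\]/[0,0,.0083]/' wr.py; python3 wr.py
```

```text
tcp case [  0.2  -0.5 129.1] F case [-15.3   4.5   7. ] M case [ 0.62  2.4  -0.06]
lid euler zyx (yaw,tilt,roll) [ 0.02 12.27  0.06] open 0.12566314455274782
back edge at y 0.042 [ 47.3  41.5 110.4] bead [ 39.7  41.5 103.9]
back edge at y -0.042 [ 47.3 -42.5 110.4] bead [ 39.7 -42.5 103.8]
```

Run:
```python
from look import *
look("c5",None,(305,275,395,345),6,8)
S=np.load("c5_scene.npy");crop(np.clip((S-70)*2.6,0,255).astype(np.uint8),310,280,344,304,16,f"pics/z.png")
a=cv2.imread("pics/z.png");crop(np.clip((S-70)*2.6,0,255).astype(np.uint8),358,284,390,304,16,f"pics/z.png");b=cv2.imread("pics/z.png")
b=cv2.copyMakeBorder(b,0,a.shape[0]-b.shape[0],0,a.shape[1]-b.shape[1],cv2.BORDER_CONSTANT)
cv2.imwrite("pics/c5h.png",cv2.resize(np.hstack([a,b]),None,fx=.72,fy=.72))
```

```text
(no output)
```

View pics/c5_scene.png

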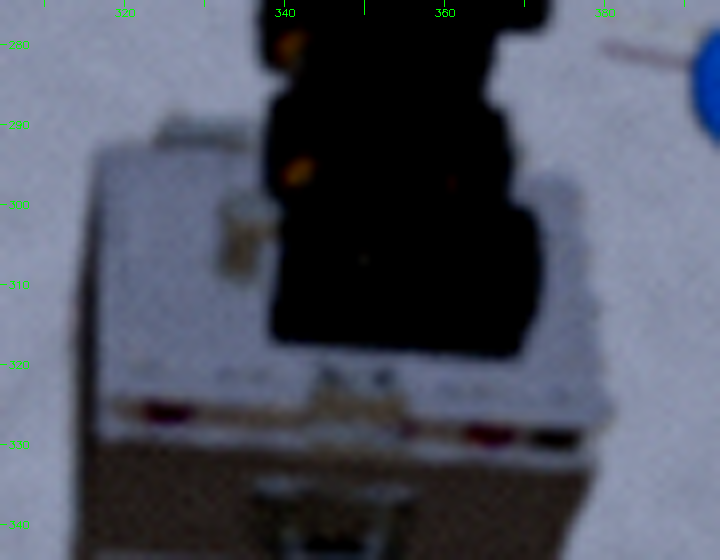

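View pics/c5h.png

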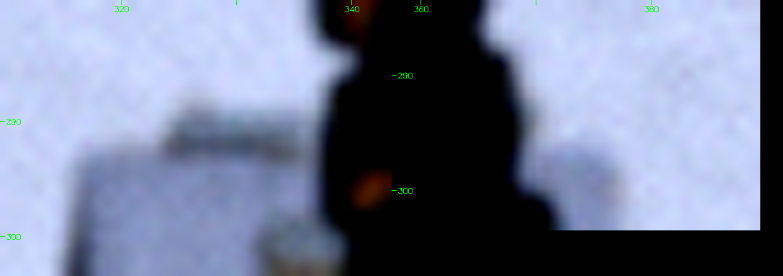

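>>> {"fn": "step_arm", "kwargs": {"deltas": [[0,0,0,-0.0006,-0.001,0.001,0],[0,0,0,-0.0006,-0.001,0.002,0],[0,0,0,-0.0006,-0.001,0.003,0],[0,0,0,-0.0006,-0.001,0.003,0]]}}

```text
time: 15.42
tool_pos: [0.5785, -0.307, 0.1303]
tcp_rot: [0.28, 1.58, -0.6]
contact_force: [0.1, -0.3, -3.2]
opening: 0.121
```

```bash
python3 wr.py
```

```text
tcp case [  2.1  -0.2 130.3] F case [-0.2 -0.3 -3.2] M case [ 0.03 -0.2  -0.04]
lid euler zyx (yaw,tilt,roll) [ 0.08 11.93  0.11] open 0.12138937660009762
back edge at y 0.042 [ 49.2  41.9 112. ] bead [ 41.7  41.9 105.4]
back edge at y -0.042 [ 49.3 -42.1 111.8] bead [ 41.8 -42.1 105.2]
```

Run:
```python
from plan import *
cur=np.array([.5785,-.3071,.1303]);r0=frame(CY)*R.from_euler('y',12,degrees=True)
for bx,bz,t in((.0500,.0017,12),(.0500,.0015,10),(.05,.0013,8),(.05,.001,6),(.05,.0008,4),(.05,.0005,2),(.05,.0002,0),(.05,-.0012,0)):
    r,o,p=lidpose(bx,bz,0,t,np.array([0,0,-.0027]));print(t,(r*r0.inv()).as_rotvec().round(4),(p-cur).round(4))
```

```text
12 [0. 0. 0.] [ 0.0002  0.0009 -0.0001]
10 [ 0.0296 -0.0185 -0.    ] [-0.0001  0.0004 -0.0019]
8 [ 0.0591 -0.0371  0.    ] [-0.0004 -0.0001 -0.0038]
6 [ 0.0887 -0.0556 -0.    ] [-0.0007 -0.0005 -0.0058]
4 [ 0.1183 -0.0742 -0.    ] [-0.0009 -0.0009 -0.0077]
2 [ 0.1479 -0.0927  0.    ] [-0.0011 -0.0012 -0.0098]
0 [ 0.1774 -0.1113 -0.    ] [-0.0013 -0.0015 -0.0118]
0 [ 0.1774 -0.1113 -0.    ] [-0.0013 -0.0015 -0.0132]
```

>>> {"fn": "step_arm", "kwargs": {"deltas": [[0,0,0,0.0003,0.0009,0,0],[0.0296,-0.0185,0,0,0.0005,-0.0018,0],[0.0591,-0.0371,0,-0.0003,0,-0.0036,0],[0.0887,-0.0556,0,-0.0006,-0.0004,-0.0056,0],[0.0887,-0.0556,0,-0.0006,-0.0004,-0.0056,0]]}}

```text
time: 15.83
tool_pos: [0.5775, -0.3078, 0.1246]
tcp_rot: [0.362, 1.555, -0.518]
contact_force: [0.6, -0.6, -2.9]
opening: 0.124
```

```bash
python3 wr.py
```

```text
tcp case [8.000e-01 1.000e-01 1.246e+02] F case [-0.2 -0.8 -2.9] M case [ 0.03 -0.1  -0.03]
lid euler zyx (yaw,tilt,roll) [0.04 5.88 0.12] open 0.12385547036202345
back edge at y 0.042 [ 49.7  42.2 111.3] bead [ 42.9  42.2 103.9]
back edge at y -0.042 [ 49.7 -41.8 111.1] bead [ 43.  -41.8 103.8]
```

No contact. I'll carry on lowering the front.

>>> {"fn": "step_arm", "kwargs": {"deltas": [[0.0148,-0.0093,0,-0.0001,-0.0002,-0.001,0],[0.0296,-0.0186,0,-0.0002,-0.0004,-0.002,0],[0.0444,-0.0279,0,-0.0003,-0.0005,-0.003,0],[0.0591,-0.0371,0,-0.0004,-0.0007,-0.004,0],[0.0739,-0.0464,0,-0.0005,-0.0009,-0.005,0],[0.0887,-0.0556,0,-0.0006,-0.001,-0.006,0],[0.0887,-0.0556,0,-0.0006,-0.001,-0.006,0]]}}

```text
time: 16.42
tool_pos: [0.5769, -0.3091, 0.1189]
tcp_rot: [0.44, 1.527, -0.437]
contact_force: [-0.2, -0.1, -2.1]
opening: 0.126
```

```bash
python3 wr.py;python3 - <<'E'
from look import *
look("c6",None,(305,275,395,345),6,8)
E
```

```text
tcp case [ -0.5  -0.  118.9] F case [-0.3  0.1 -2.1] M case [-0.02  0.02 -0.01]
lid euler zyx (yaw,tilt,roll) [ 0.04 -0.09  0.08] open 0.12552206836499133
back edge at y 0.042 [ 49.5  42.  110.7] bead [ 43.5  42.  102.7]
back edge at y -0.042 [ 49.5 -42.  110.6] bead [ 43.5 -42.  102.6]
```

View pics/c6_scene.png

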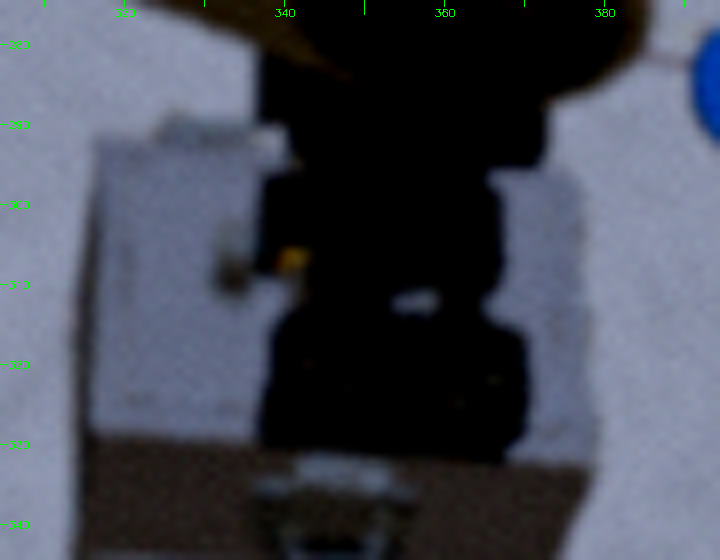

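>>> {"fn": "step_arm", "kwargs": {"deltas": [[0,0,0,0.0001,0.0002,-0.0007,0],[0,0,0,0.0001,0.0002,-0.0014,0],[0,0,0,0.0001,0.0002,-0.002,0],[0,0,0,0.0001,0.0002,-0.002,0]]}}

```text
time: 16.8
tool_pos: [0.5775, -0.3085, 0.1181]
tcp_rot: [0.438, 1.526, -0.438]
contact_force: [-3.2, 1.6, 4.2]
opening: 0.124
```

```bash
python3 wr.py
```

```text
tcp case [  0.3  -0.2 118.1] F case [-0.4  3.6  4.2] M case [ 0.53  0.09 -0.02]
lid euler zyx (yaw,tilt,roll) [ 0.1  -0.    0.02] open 0.12445029352020293
back edge at y 0.042 [ 50.2  41.9 109.8] bead [ 44.2  41.9 101.8]
back edge at y -0.042 [ 50.4 -42.1 109.8] bead [ 44.4 -42.1 101.8]
```

>>> {"fn": "step_arm", "kwargs": {"deltas": [[0,0,0,0,0,0.0008,0],[0,0,0,0,0,0.0008,0.2],[0,0,0,0,0,0.0008,0.45],[0,0,0,0,0,0.0008,0.45],[0,0,0,0,0,0.002,0.45],[0,0,0,0,0,0.03,0.45],[0,0,0,0,0,0.07,0.45],[0,0,0,0,0,0.11,0.45],[0,0,0,-0.03,0.03,0.13,0],[0,0,0,-0.07,0.07,0.13,0],[0,0,0,-0.11,0.11,0.13,0]]}}

```text
time: 17.72
tool_pos: [0.491, -0.2222, 0.2478]
tcp_rot: [0.438, 1.524, -0.438]
contact_force: [1.1, -0.3, 1.3]
opening: 0.246
```

Run:
```python
from look import *
look("c7",(358,170,448,250),(300,270,395,370),8,6)
s=read_state();print(s['tool_pos'],s['tcp_rot'],s['qpos'].round(3))
```

```text
[ 0.48808385 -0.21859303  0.24637214] [ 0.43882223  1.53151204 -0.43474316] [-6.410e-01  3.320e-01  1.451e+00  1.000e-03  1.364e+00 -1.654e+00]
```

View pics/c7_top.png

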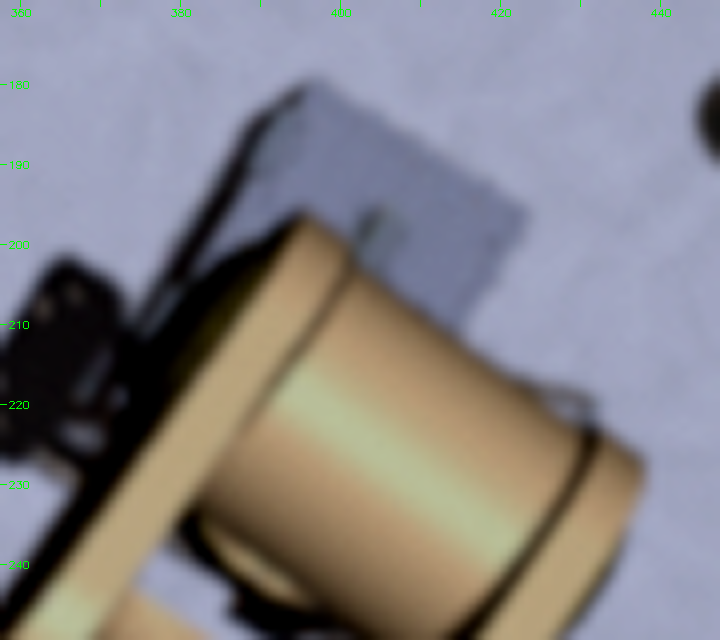

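View pics/c7_scene.png

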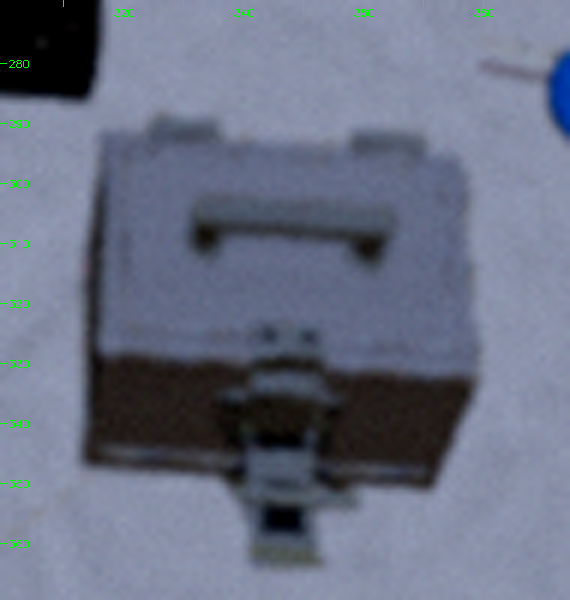

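Run:
```python
from plan import *
rc=frame(CY);P=lambda n,x,y,z:proj(n,CASE+rc.apply(np.array([x,y,z])*1e-3)).round(1)
for phi in(1.6,1.7,1.75):
    print("tip",phi,[P(n,-64-54*np.sin(phi),0,70-54*np.cos(phi)) for n in("top","scene")])
for l in(30,35,40):
    s,c=np.sin(np.radians(l)),np.cos(np.radians(l))
    print("bar",l,[[P(n,-77-56*s,y,69.5+56*c) for y in(21.5,-21.5)] for n in("top","scene")])
print("keeper",[P(n,-57.5,0,113) for n in("top","scene")])
T=np.load("top.npy");S=np.load("c7_scene.npy")
crop(np.clip((T-60)*1.6,0,255).astype(np.uint8),402,208,440,240,18,"pics/lt.png")
crop(np.clip((S-60)*1.8,0,255).astype(np.uint8),328,318,368,370,11,"pics/ls.png")
```

```text
tip 1.6 [array([427., 229.]), array([345. , 364.1])]
tip 1.7 [array([427.4, 228.8]), array([345.3, 363.1])]
tip 1.75 [array([427.6, 228.7]), array([345.5, 362.5])]
bar 30 [[array([424.6, 231.7]), array([431.7, 219.8])], [array([338.1, 350.1]), array([356.9, 351.5])]]
bar 35 [[array([425.4, 232.4]), array([432.6, 220.6])], [array([338. , 352.3]), array([356.8, 353.7])]]
bar 40 [[array([426.2, 233.2]), array([433.3, 221.4])], [array([337.9, 354.5]), array([356.7, 355.8])]]
keeper [array([414.3, 217.6]), array([346.7, 332.5])]
```

View pics/lt.png

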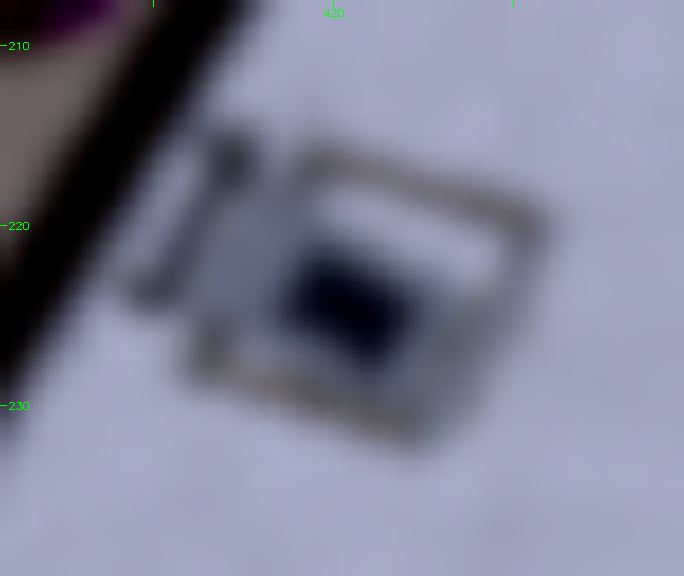

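View pics/ls.png

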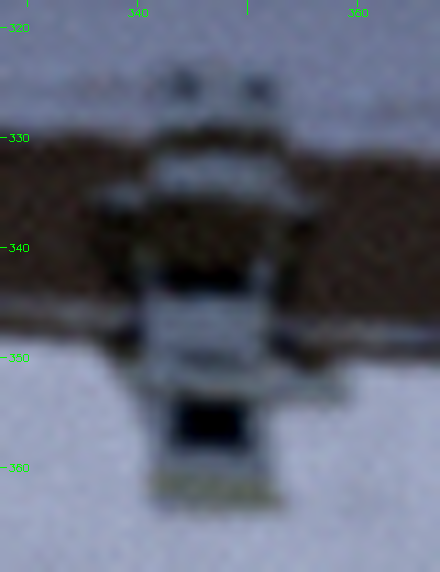

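```bash
cat > lt.py <<'E'
from plan import *
rc=frame(CY);ex=rc.apply([1,0,0]);ey=rc.apply([0,1,0])
def tool(b):
    b=np.radians(b);x=ex*np.cos(b)+np.array([0,0,-np.sin(b)]);y=-ey;return R.from_matrix(np.stack([x,y,np.cross(x,y)],1))
W=lambda x,z,y=0:CASE+rc.apply(np.array([x,y,z])*1e-3)
E
python3 - <<'E'
from lt import *
s=read_state();c=R.from_rotvec(s['tcp_rot'])
t=tool(50);print(s['tool_pos'],t.as_rotvec(),"turn",(t*c.inv()).as_rotvec().round(4))
print("turn nominal",(t*R.from_matrix(rc.as_matrix()@NL).inv()).as_rotvec().round(4))
print("W0",W(-150,190),W(-135,103))
E
```

```text
[ 0.48808385 -0.21859303  0.24637214] [ 2.21145782  1.22330948 -1.03121972] turn [ 0.7468  0.1735 -1.5047]
turn nominal [ 0.7531  0.1725 -1.5009]
W0 [ 0.49749021 -0.43566829  0.19      ] [ 0.50546119 -0.42296146  0.103     ]
```

>>> {"fn": "step_arm", "kwargs": {"deltas": [[0.753,0.1725,-1.501,0.0,0.0,0.03,0],[0.753,0.1725,-1.501,0.0,-0.03,0.04,0],[0.753,0.1725,-1.501,0.0,-0.06,0.04,0],[0.753,0.1725,-1.501,0.0,-0.09,0.04,0],[0.753,0.1725,-1.501,0.003,-0.12,0.03,0],[0.753,0.1725,-1.501,0.006,-0.15,0.02,0],[0.753,0.1725,-1.501,0.0095,-0.18,0.01,0],[0.753,0.1725,-1.501,0.0095,-0.217,0.0,0],[0.753,0.1725,-1.501,0.0095,-0.217,0.0,0],[0.753,0.1725,-1.501,0.0095,-0.217,-0.01,0],[0.753,0.1725,-1.501,0.0095,-0.217,-0.02,0],[0.753,0.1725,-1.501,0.0095,-0.217,-0.03,0],[0.753,0.1725,-1.501,0.0095,-0.217,-0.03,0],[0.753,0.1725,-1.501,0.0095,-0.217,-0.03,0],[0.753,0.1725,-1.501,0.0095,-0.217,-0.03,0],[0.753,0.1725,-1.501,0.0095,-0.217,-0.03,0]]}}

```text
time: 19.15
tool_pos: [0.5012, -0.4403, 0.2168]
tcp_rot: [2.209, 1.224, -1.028]
contact_force: [-0.1, 0.2, 0.0]
opening: 0.001
```

Run:
```python
from lt import *
s=read_state();c=R.from_rotvec(s['tcp_rot'])
print(s['qpos'].round(3),s['qd'].round(2),"tcp case",(rc.inv().apply(s['tool_pos']-CASE)*1e3).round(1),"turn left",(tool(50)*c.inv()).as_rotvec().round(4),s['contact_force'].round(1))
from look import *
look("l1",(350,170,480,290),(290,260,420,400),5,4.2)
```

```text
[-1.109  0.798  0.931  0.596  1.783 -0.535] [ 0.01 -0.   -0.01 -0.    0.   -0.01] tcp case [-152.    -5.6  216.8] turn left [ 0.0012  0.002  -0.0023] [-0.1  0.2  0. ]
```

View pics/l1_top.png

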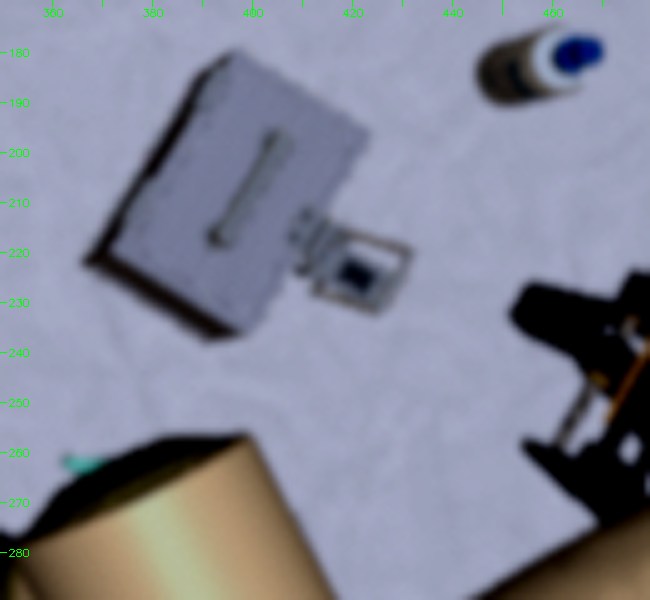

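View pics/l1_scene.png

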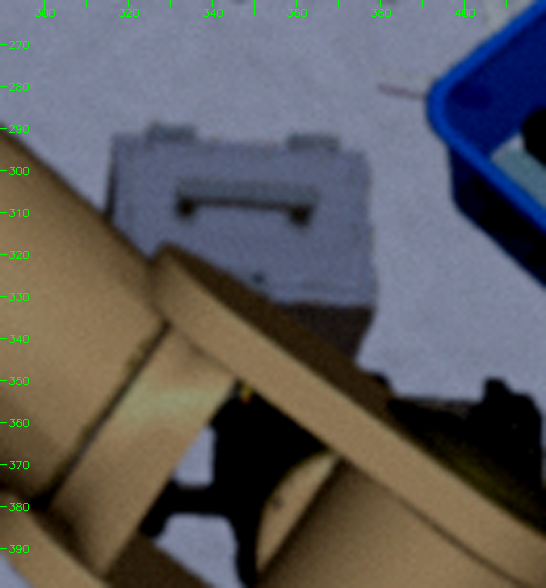

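Run:
```python
from lt import *
p=np.array([.5012,-.4403,.2168]);print(proj("top",p),proj("scene",p))
x=tool(50).as_matrix()[:,0]
for d in(.02,.064,.12): print(d,proj("top",p-x*d),proj("scene",p-x*d))
T=np.load("l1_top.npy");crop(np.clip((T-20)*2.5,0,255).astype(np.uint8),430,200,500,290,7,"pics/l1z.png")
```

```text
[454.22286488 230.3293425 ] [357.21379811 353.21813521]
0.02 [460.16038372 232.4150684 ] [358.60541828 356.27258444]
0.064 [473.72058113 237.17828621] [361.89516646 363.49365059]
0.12 [492.04215749 243.61357706] [366.60338684 373.82937461]
```

View pics/l1z.png

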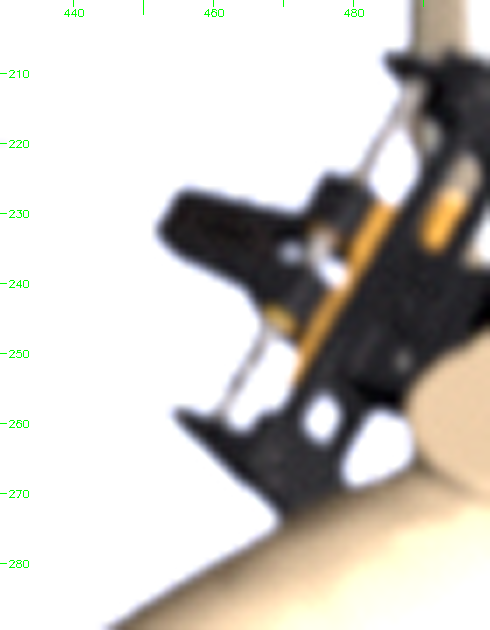

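>>> {"fn": "step_arm", "kwargs": {"deltas": [[0,0,0,0.001,0.006,-0.035,0],[0,0,0,0.002,0.01,-0.07,0],[0,0,0,0.002,0.013,-0.1,0],[0,0,0,0.0022,0.014,-0.113,0],[0,0,0,0.0022,0.014,-0.113,0],[0,0,0,0.0022,0.014,-0.113,0]]}}

```text
time: 19.75
tool_pos: [0.504, -0.4263, 0.1049]
tcp_rot: [2.21, 1.223, -1.028]
contact_force: [0.2, 0.4, 0.9]
opening: 0.008
```

```bash
cat > ws.py <<'E'
from lt import *
s=read_state();c=R.from_rotvec(s['tcp_rot'])
print(s['qpos'].round(3),"tcp case",(rc.inv().apply(s['tool_pos']-CASE)*1e3).round(1),"turn left",(tool(50)*c.inv()).as_rotvec().round(4),"F",rc.inv().apply(s['contact_force']).round(1),s['time'])
E
python3 ws.py;python3 - <<'E'
from look import *
look("l2",(380,190,480,280),None,7,4.2)
E
```

```text
[-1.096  0.878  1.082  0.587  1.583 -0.654] tcp case [-138.6   -0.5  104.9] turn left [ 0.0009  0.0026 -0.0016] F [0.4 0.1 0.9] 19.75
```

View pics/l2_top.png

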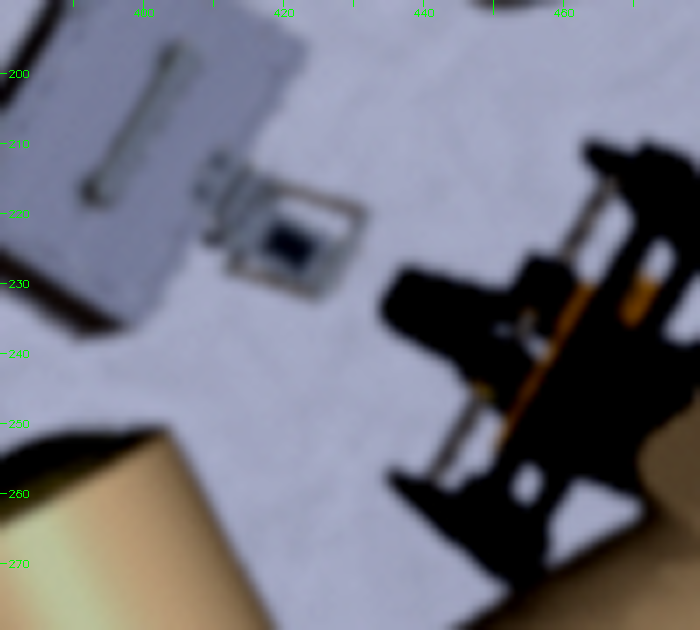

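>>> {"fn": "step_arm", "kwargs": {"deltas": [[0,0,0,0.0053,0.0085,-0.001,0],[0,0,0,0.0106,0.0169,-0.001,0],[0,0,0,0.0143,0.0228,0.0,0],[0,0,0,0.018,0.0288,0.0015,0],[0,0,0,0.021,0.0335,0.003,0],[0,0,0,0.0239,0.0381,0.005,0],[0,0,0,0.0265,0.0423,0.006,0],[0,0,0,0.0292,0.0466,0.007,0],[0,0,0,0.0292,0.0466,0.007,0]]}}

```text
time: 20.55
tool_pos: [0.5332, -0.3785, 0.1111]
tcp_rot: [2.211, 1.224, -1.028]
contact_force: [-0.3, 0.5, 0.5]
opening: 0.006
```

```bash
python3 ws.py;python3 - <<'E'
from look import *
look("l3",(380,190,480,280),(310,290,390,390),7,6)
E
```

```text
[-1.024  0.831  1.156  0.614  1.525 -0.614] tcp case [-8.260e+01  1.000e-01  1.111e+02] turn left [-0.0002  0.0018 -0.0015] F [0.3 0.5 0.5] 20.55
```

View pics/l3_top.png

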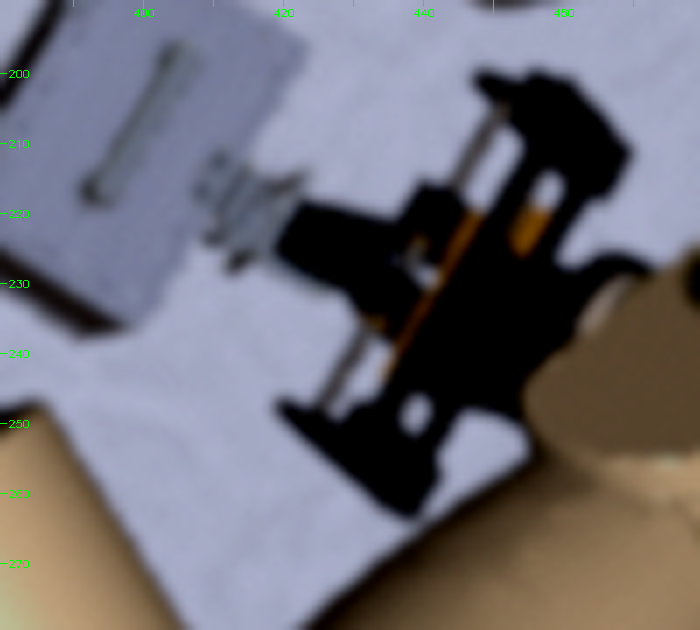

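>>> {"fn": "step_arm", "kwargs": {"deltas": [[0,0,0,0.002,0.0032,0.001,0],[0,0,0,0.0037,0.0059,0.002,0],[0,0,0,0.0048,0.0076,0.0025,0],[0,0,0,0.0048,0.0076,0.0025,0],[0,0,0,0.0048,0.0076,0.0025,0]]}}

```text
time: 21.07
tool_pos: [0.5376, -0.3716, 0.1133]
tcp_rot: [2.211, 1.224, -1.029]
contact_force: [0.0, 1.0, -0.6]
opening: 0.006
```

```bash
python3 ws.py;python3 - <<'E'
from look import *
look("l4",(390,195,460,265),(310,290,390,390),9,6)
E
```

```text
[-1.014  0.823  1.165  0.618  1.518 -0.606] tcp case [-7.440e+01  1.000e-01  1.133e+02] turn left [-0.0002  0.0016 -0.0009] F [ 0.9  0.5 -0.6] 21.0667
```

View pics/l4_top.png

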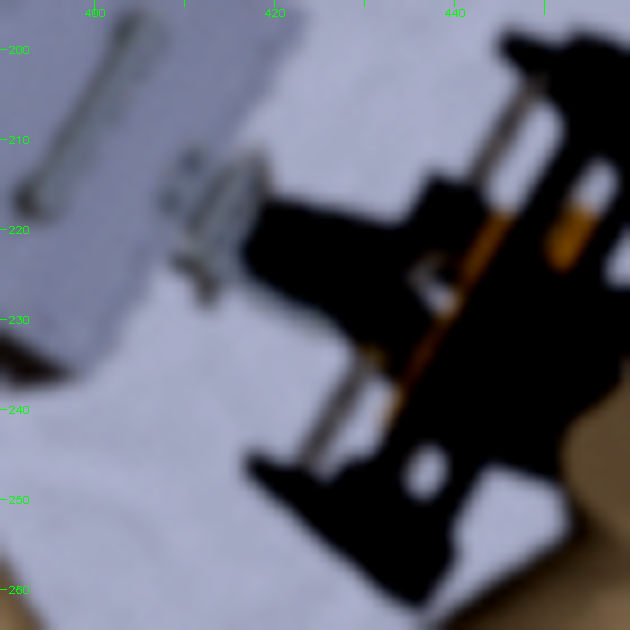

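>>> {"fn": "step_arm", "kwargs": {"deltas": [[0,0,0,-0.008,-0.013,0.003,0],[0,0,0,-0.016,-0.026,0.005,0],[0,0,0,-0.0242,-0.0386,0.005,0],[0,0,0,-0.0242,-0.0386,0.005,0],[0,0,0,-0.0242,-0.0386,0.005,0]]}}

```text
time: 21.58
tool_pos: [0.5125, -0.4116, 0.118]
tcp_rot: [2.213, 1.222, -1.03]
contact_force: [-0.1, 1.3, -1.3]
opening: 0.005
```

```bash
python3 ws.py;python3 - <<'E'
from look import *
look("l5",(395,200,445,245),(310,290,390,390),13,6)
from lt import *
for nm,x,z in(("on plate",-57,121),("upright",-77,125.5),("tip1.7",-118,77)):
    print(nm,[proj("top",W(x,z,y)).round(1) for y in(21.5,-21.5)])
E
```

```text
[-1.076  0.849  1.102  0.596  1.58  -0.63 ] tcp case [-1.216e+02  1.000e-01  1.180e+02] turn left [-0.0004  0.0015  0.0013] F [ 1.   0.8 -1.3] 21.5833
on plate [array([411.4, 223.2]), array([418.5, 211.4])]
upright [array([417.4, 226.6]), array([424.6, 214.7])]
tip1.7 [array([424.1, 234.7]), array([431. , 223.2])]
```

View pics/l5_top.png

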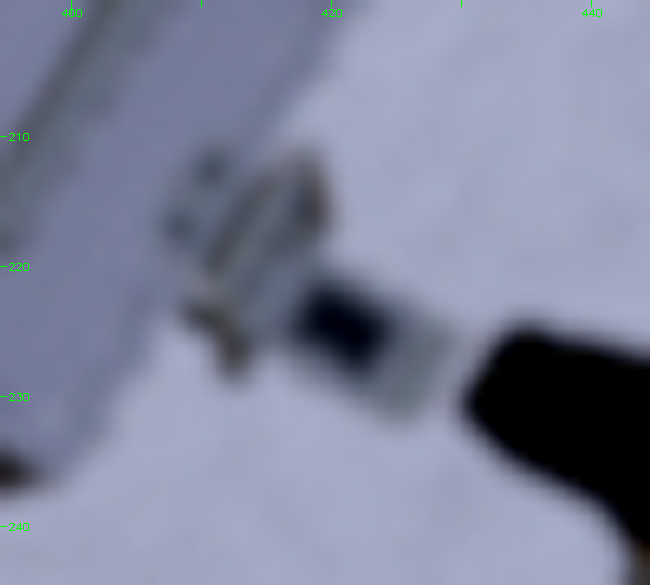

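```bash
cat > path.py <<'E'
from lt import *
def tcpphi(phi,rho=47,b=50):
    p=np.radians(phi);d=np.array([-np.sin(p),-np.cos(p)]);n=np.array([-np.cos(p),np.sin(p)])
    c=np.array([-64,70])+rho*d+1.5*n
    bb=np.radians(b);pp=np.array([-np.sin(bb),-np.cos(bb)]);s=np.clip((phi-(90-b))/20,-1,1)
    return c-9*s*pp
if __name__=="__main__":
    import sys
    cur=read_state()['tool_pos']
    for phi in map(float,sys.argv[1:]):
        q=tcpphi(phi);w=W(*q);print(phi,q.round(1),(w-cur).round(4).tolist())
E
python3 path.py 115 105 97 90 83 76 69 62 55
```

```text
115.0 [-99.1  97. ] [0.0113, 0.0177, -0.0211]
105.0 [-102.1   89.4] [0.0097, 0.0151, -0.0287]
97.0 [-103.6   83. ] [0.0089, 0.0139, -0.0351]
90.0 [-104.1   77.3] [0.0086, 0.0134, -0.0408]
83.0 [-103.9   71.5] [0.0087, 0.0136, -0.0466]
76.0 [-103.1   65.9] [0.0091, 0.0143, -0.0522]
69.0 [-101.5   60.3] [0.01, 0.0156, -0.0578]
62.0 [-99.3  55. ] [0.0111, 0.0175, -0.0631]
55.0 [-98.2  48.6] [0.0117, 0.0184, -0.0695]
```

>>> {"fn": "step_arm", "kwargs": {"deltas": [[0,0,0,0.0105,0.0165,-0.015,0],[0,0,0,0.0097,0.0151,-0.0287,0],[0,0,0,0.0089,0.0139,-0.0351,0],[0,0,0,0.0086,0.0134,-0.0408,0],[0,0,0,0.0087,0.0136,-0.0466,0],[0,0,0,0.0091,0.0143,-0.0522,0],[0,0,0,0.01,0.0156,-0.0578,0],[0,0,0,0.0111,0.0175,-0.0631,0],[0,0,0,0.0111,0.0175,-0.0631,0]]}}

```text
time: 22.43
tool_pos: [0.5245, -0.3924, 0.0542]
tcp_rot: [2.212, 1.224, -1.029]
contact_force: [-0.3, 0.6, 0.9]
opening: 0.003
```

```bash
python3 ws.py;python3 - <<'E'
from look import *
look("l6",(395,200,445,245),(310,290,390,390),13,6)
E
python3 path.py 62 55 48 41 34 27 20 13 6 0 -4
```

```text
[-1.046  0.913  1.16   0.609  1.466 -0.678] tcp case [-99.    0.1  54.2] turn left [-0.0009  0.0011 -0.0007] F [0.4 0.6 0.9] 22.4333
62.0 [-99.3  55. ] [0.0001, 0.0004, 0.0001]
55.0 [-98.2  48.6] [0.0007, 0.0014, -0.0064]
48.0 [-97.2  42. ] [0.0012, 0.0022, -0.013]
41.0 [-95.6  35.8] [0.002, 0.0035, -0.0192]
34.0 [-93.6  30.1] [0.0031, 0.0053, -0.0248]
27.0 [-91.2  25. ] [0.0044, 0.0073, -0.0299]
20.0 [-88.4  20.6] [0.0059, 0.0097, -0.0344]
13.0 [-82.9  18.8] [0.0088, 0.0143, -0.0362]
6.0 [-77.3  17.6] [0.0118, 0.0191, -0.0374]
0.0 [-72.4  17.2] [0.0144, 0.0232, -0.0378]
-4.0 [-69.1  17.2] [0.0161, 0.026, -0.0378]
```

View pics/l6_top.png

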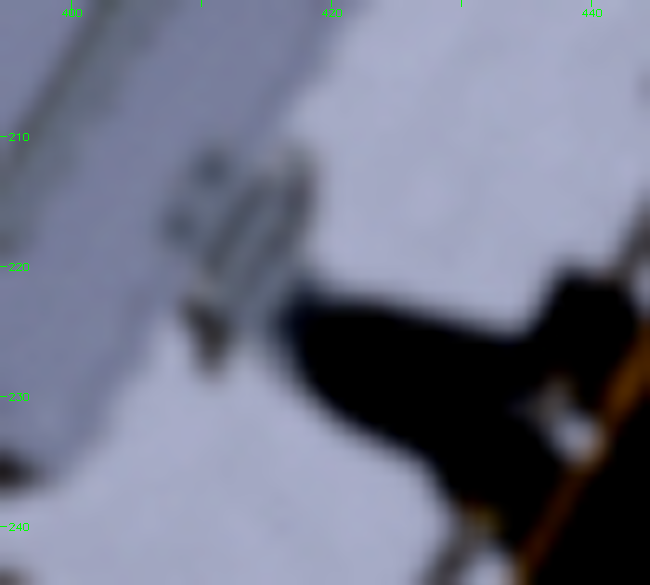

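>>> {"fn": "step_arm", "kwargs": {"deltas": [[0,0,0,0.0007,0.0014,-0.0064,0],[0,0,0,0.0012,0.0022,-0.013,0],[0,0,0,0.002,0.0035,-0.0192,0],[0,0,0,0.0031,0.0053,-0.0248,0],[0,0,0,0.0044,0.0073,-0.0299,0],[0,0,0,0.0059,0.0097,-0.0344,0],[0,0,0,0.0059,0.0097,-0.0344,0]]}}

```text
time: 23.12
tool_pos: [0.5303, -0.3825, 0.0195]
tcp_rot: [2.212, 1.225, -1.03]
contact_force: [-0.5, -0.3, -0.6]
opening: 0.006
```

```bash
python3 ws.py;python3 - <<'E'
from look import *
look("l7",(395,200,445,245),(310,290,390,390),13,6)
E
python3 path.py 20 13 6 0 -4
```

```text
[-1.031  0.955  1.181  0.62   1.408 -0.703] tcp case [-87.5   0.5  19.5] turn left [-0.0012  0.0006 -0.0008] F [-0.5  0.3 -0.6] 23.1167
20.0 [-88.4  20.6] [0.0001, -0.0007, 0.0003]
13.0 [-82.9  18.8] [0.003, 0.004, -0.0015]
6.0 [-77.3  17.6] [0.0059, 0.0087, -0.0026]
0.0 [-72.4  17.2] [0.0086, 0.0129, -0.003]
-4.0 [-69.1  17.2] [0.0103, 0.0157, -0.003]
```

View pics/l7_top.png

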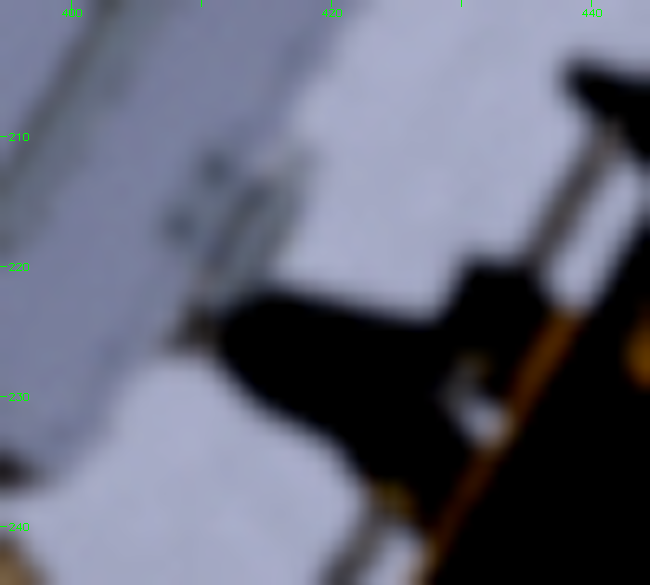

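View pics/l7_scene.png

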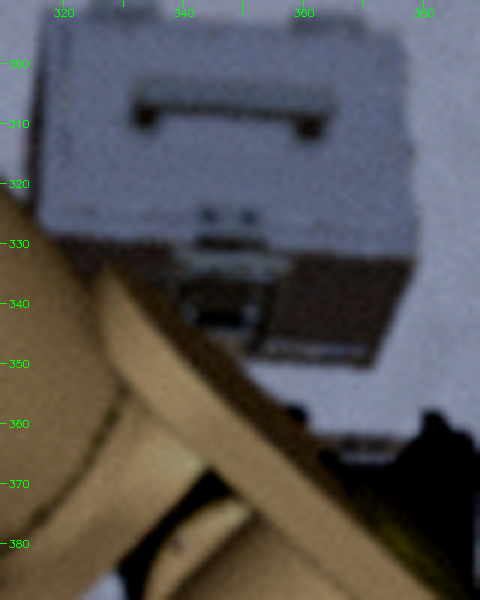

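>>> {"fn": "step_arm", "kwargs": {"deltas": [[0,0,0,0.003,0.0045,-0.0015,0],[0,0,0,0.0059,0.009,-0.0026,0],[0,0,0,0.0086,0.0132,-0.003,0],[0,0,0,0.0086,0.0132,-0.003,0],[0,0,0,0.0086,0.0132,-0.003,0]]}}

```text
time: 23.63
tool_pos: [0.5388, -0.3699, 0.0176]
tcp_rot: [2.21, 1.223, -1.03]
contact_force: [-2.1, -3.4, -1.0]
opening: -0.001
```

```bash
python3 ws.py
```

```text
[-1.01   0.949  1.197  0.629  1.386 -0.697] tcp case [-72.4  -0.   17.6] turn left [ 0.001   0.0007 -0.0009] F [-4.  0. -1.] 23.6333
```

>>> {"fn": "step_arm", "kwargs": {"deltas": [[0,0,0,0.0005,0.0009,0,0],[0,0,0,0.0011,0.0017,0,0],[0,0,0,0.0013,0.0021,0,0],[0,0,0,0.0013,0.0021,0,0]]}}

```text
time: 23.97
tool_pos: [0.5392, -0.3694, 0.0175]
tcp_rot: [2.209, 1.221, -1.033]
contact_force: [-9.8, -9.4, -0.2]
opening: 0.006
```

```bash
python3 ws.py
```

```text
[-1.009  0.948  1.199  0.629  1.383 -0.695] tcp case [-71.7  -0.1  17.5] turn left [ 0.0034 -0.0001  0.0002] F [-13.1   3.3  -0.2] 23.9667
```

>>> {"fn": "step_arm", "kwargs": {"deltas": [[0,0,0,-0.01,-0.016,0.002,0],[0,0,0,-0.025,-0.04,0.012,0],[0,0,0,-0.035,-0.055,0.04,0],[0,0,0,-0.04,-0.065,0.08,0],[0,0,0,-0.04,-0.065,0.12,0],[0,0,0,-0.04,-0.065,0.16,0],[0,0,0,-0.045,-0.04,0.2,0],[0,0,0,-0.06,0.0,0.22,0],[0,0,0,-0.08,0.04,0.22,0],[0,0,0,-0.11,0.08,0.22,0],[0,0,0,-0.14,0.12,0.22,0],[0,0,0,-0.17,0.16,0.22,0],[0,0,0,-0.17,0.19,0.22,0],[0,0,0,-0.17,0.19,0.22,0]]}}

```text
time: 25.13
tool_pos: [0.3689, -0.174, 0.2378]
tcp_rot: [2.212, 1.225, -1.028]
contact_force: [-0.2, -1.1, 0.1]
opening: 0.004
```

```bash
python3 ws.py;python3 - <<'E'
from look import *
look("f1",(355,170,445,245),(300,275,395,370),8.5,6.2)
E
```

```text
[-1.108  0.144  1.878  0.582  1.54  -0.696] tcp case [  3.3 248.  237.8] turn left [-0.0014  0.0015 -0.0016] F [-1.  -0.4  0.1] 25.1333
```

View pics/f1_top.png

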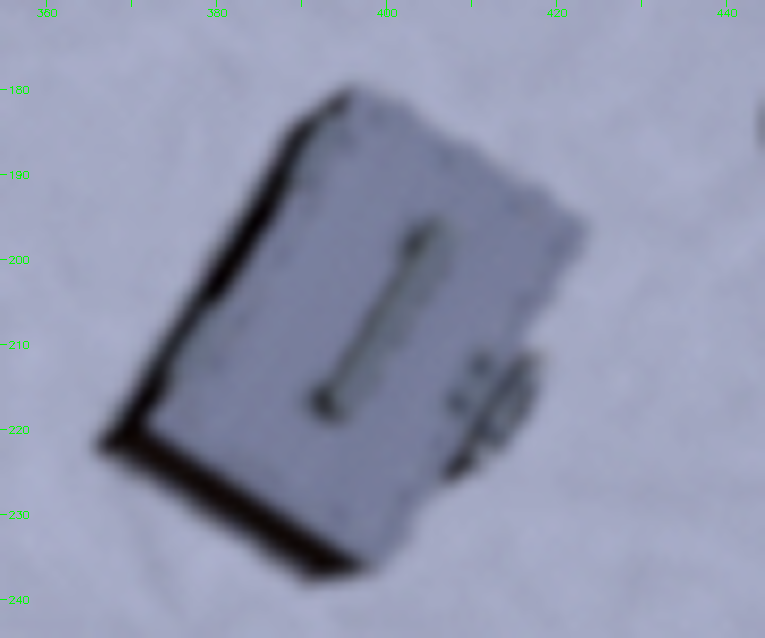

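View pics/f1_scene.png

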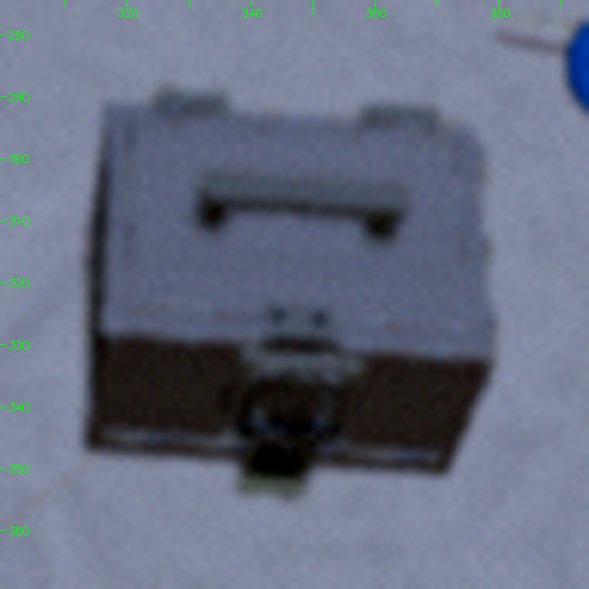

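Run:
```python
from lt import *
for phi in(0,.15,.3,.5): print(phi,proj("scene",W(-64-56*np.sin(phi),70-56*np.cos(phi))).round(1),proj("top",W(-64-56*np.sin(phi),70-56*np.cos(phi))).round(1))
for x,z in((-57.5,113),(-57.5,120),(-77,125)): print("bar",x,z,[proj(n,W(x,z,y)).round(1).tolist() for n in("scene","top") for y in(21.5,-21.5)])
S=np.load("f1_scene.npy");crop(np.clip((S-50)*2,0,255).astype(np.uint8),328,318,368,362,13,"pics/f1z.png")
T=np.load("f1_top.npy");crop(np.clip((T-60)*1.6,0,255).astype(np.uint8),398,202,430,234,16,"pics/f1t.png")
for n in("scene","top"):
    cv2.imwrite(f"pics/full_{n}.png",get_image(n)[:,:,::-1])
```

```text
0 [341.6 352.1] [407.3 221.4]
0.15 [341.7 355.2] [409.6 222.7]
0.3 [341.9 358. ] [411.9 224. ]
0.5 [342.2 361.3] [415.  225.6]
bar -57.5 113 [[337.6, 331.9], [355.8, 333.1], [410.8, 223.5], [417.9, 211.8]]
bar -57.5 120 [[338.0, 330.6], [356.2, 331.8], [411.4, 223.3], [418.6, 211.5]]
bar -77 125 [[338.3, 337.4], [356.9, 338.7], [417.4, 226.6], [424.5, 214.8]]
```

View pics/f1z.png

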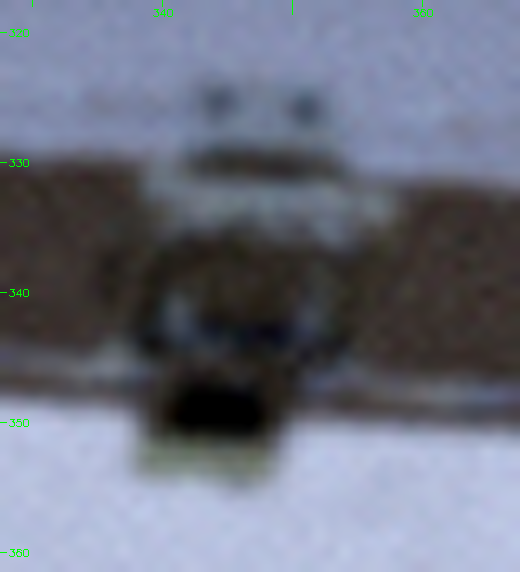

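View pics/f1t.png

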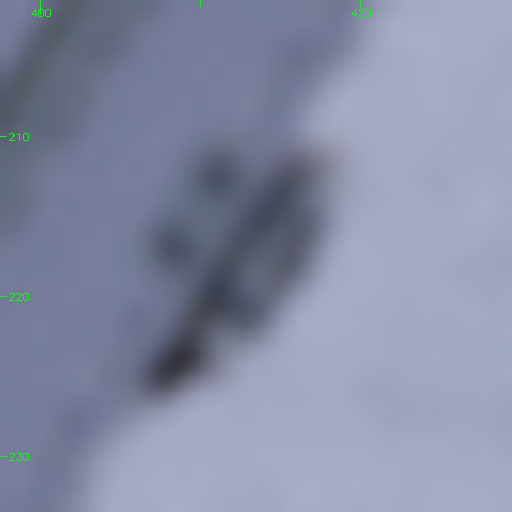

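View pics/full_scene.png

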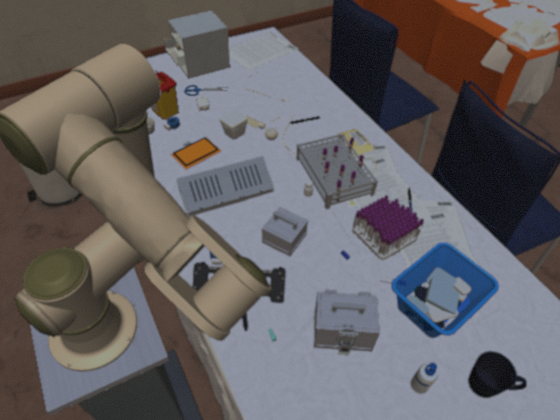

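View pics/full_top.png

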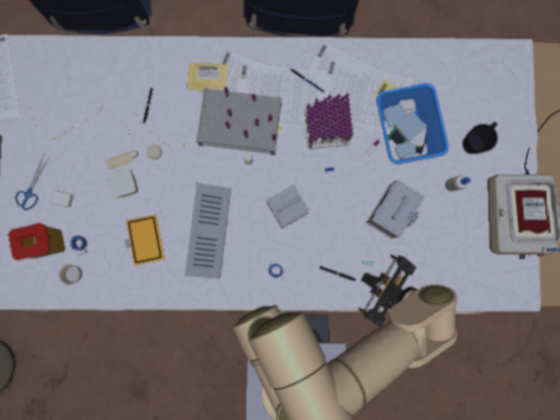

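```bash
python3 -c "
from bench import *
print(sign_off())"
```

```text
the job is handed in; nothing more can be done
None
```

Both containers are closed and the sample case is latched; I handed the job in at about 25 s on the robot's clock.

- **Swab box:** the square lid is flat and square on the box. Its height at contact (about 81 mm at the TCP) matched the seated value, and the scene view after release shows it flush.
- **Sample case lid:** the first two slides stopped against the hook lips because I had gripped this lid about 2.5 mm lower on its handle than planned. The third stopped against the rim. With the height corrected it slid in with no force and lowered level. It then settled at rim height, and both hooks show over its back edge.
- **Latch:** the claw fell over the keeper, and the lever went down to a hard stop, with about 13 N at the last 2 mm of push. In the final pictures the lever end is at scene (344,354) and the claw bar at about (348,333). These are within about 2 px of the fully-down and hooked positions.
- **Everything else:** no other objects appear to have moved, judging by the before and after pictures. The gripper is clear of everything.
- **Disagreements:** the scene camera read about 1 px (roughly 2 mm) off against the arm. I worked around this by comparing lid and case in the same view and by feeling for contact. I judged the hook engagement from the pictures and the contact forces, and did not test it by pulling up on the lid.

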